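Close the tub and hold it in the lidding press

ROBOT

A 7-joint arm with a two-finger parallel gripper is mounted at the origin on the work surface. World frame = base frame: x ahead of the robot, y to its left, z up, the work surface at z = 0. Lengths are in m, angles in rad, forces in N, time in s.
With the tool pointing down it reaches from about 0.4 to 0.85 m from the base axis. Payload 10.4 kg.
Tool frame: the origin (TCP) lies midway between the tips of the shut fingers; the grasp point (between the pads) lies 19 mm behind it (grip_point_offset is the distance from the TCP to the grasp point, in m); y points along the fingers, z is the direction in which the jaws open and shut, and the axes are right-handed (so a half turn about y gives the same grasp; the last joint's range is limited). The gripper opens to 85 mm and grips with 20 to 120 N. Pads are 22 mm wide; open, the fingers measure 114 mm over their backs; the gripper's body (76 mm by 85 mm) begins 54 mm behind the grasp point. The pads swing forward as they close: fully open they stand 13 mm farther back than shut.
Start: joints at [1.308, 0.332, -0.065, 1.46, 0.022, 1.35, -0.088], TCP at [0.148, -0.607, 0.196] pointing down, gripper open.
Joint ranges: [-2.6, 2.6], [-0.5, 2.12], [-1.47, 1.34], [0.16, 2.42], [-1.27, 4.41], [0.06, 2.06], [-2.6, 2.6]. Speed limits (rad/s): [2.22, 2.22, 2.79, 2.79, 3.14, 3.14, 3.14].

INTERFACE

Orientations are given as a unit quaternion [x, y, z, w].
In Python, from workcell import * gives the robot as it stands.
- The arm moves only by the tool send_rows, never from a script. Its argument "motion" is a list of rows, each a list of 7 numbers: the opening in per cent of the stroke, from 0 (shut) to 100 (fully open), then the shift along the tool's x, y, z in m, then the turn, a rotation vector about the tool's x, y, z in rad. In form: [[claw, tx, ty, tz, ax, ay, az], ...]. A call has 1 to 10 rows; each row is the pose to reach, as a shift and turn from the pose commanded when the call began, along the tool's axes at that moment; what a row does not reach only later rows make up. A row lasts 1/12 s, in which the tool goes at most 41.7 mm and 7.16 degrees, less where a joint would pass 70% of its speed; a pose out of reach is approached as far as the arm can. A call with a gripper value outside its range is refused whole. The fingers move at their own pace and stop on an object; "squeeze" is the grip in N (left out, the last holds). Time passes only in rows, so rows that repeat a pose let the fingers close. It gives the time, the measured TCP pose, the force and the opening at its end, in the units of the state.
- get_obs(): the state, without advancing time (a new reading comes with each control period).
- camera(name): name is "scene" or "top" or "wrist"; returns a dict with "pixels" (480x640x3 uint8, red, green, blue), "range_z" (480x640 float32, m along the optical axis (not along the pixel's ray), 0 where there is no reading), "fovy" (degrees; the focal length in pixels is half the picture's height over the tangent of half this angle, whatever the lens; pixels are square), "cx", "cy" (the principal point, pixels), "dist_coeffs" ([k1, k2, p1, p2, k3] as OpenCV has them; the pictures are not rectified), "view" (4x4, takes a point from world to camera coordinates); the wrist camera has in their place "T_tool_cam" (4x4, takes a point from camera to tool coordinates, whose origin is the TCP and whose axes are the tool frame's). Camera axes: x right, y down, z forward; pixel columns grow to the right and rows downward; lengths in m; the calibration is good to about 2 mm. A picture is of the moment at which its call begins: read the wrist's pose just before it.
- hand_in(): hands the job in, once; it reports no verdict.
The state is a dict: "clock": time; "joint_pos": joint angles; "joint_velocities": joint speeds; "tau": joint torques, N m; "position": TCP position; "ee_rot": TCP orientation; "ft_force": force on the tool from outside, world axes, zero at the start; "torque": the same for the moment, N m; "grip_width": opening from 0.0 (shut) to 1.0 (fully open).
Only numpy, scipy, OpenCV 4.12 (cv2) and the standard library are available. Lean on these libraries where they do the work, as an engineer would, in place of code of your own. Each camera call takes 0.05 s, during which the arm holds its last target.

TASK

Put the round lid on the open tub of sweets standing in the press's carriage and let go of it, then push the carriage fully home under the press head. Then press the spring-loaded lever down with the fingers on its grip until the lever is level, not further, and keep holding it there: the program finishes while still holding the lever level. Leave everything else on the table where it is.

Things in the scene. Friction and masses are not known exactly. Their poses are not given: they have to be found in the camera images.
- press: White hand press, fixed to the table; its place and yaw vary. Origin on the table under the middle of its head (where the tub's centre stands when the carriage is home); its front faces its own -x, +z up. Base 250 x 150 mm (x, y) and 14 mm thick, centred on the origin. Column at the rear (x +75 to +110 mm). Head 135 x 90 x 70 mm: x -45 to +90 mm, y -45 to +45 mm, z 165 to 235 mm; under it a ram with a round pad. The lever is on its -y side.
- carriage (a joint): Sliding of the carriage, in m: 0 = fully home under the head, grows as it comes out towards the press's -x (at most 0.145; starts 0.12 to 0.14 out). It stays where it is left; it takes about 3 N to slide and stops hard at 0.
- tub_mouth (a point): Centre of the mouth of the tub, level with its rim, 82 mm above the table; axes as the press. The white plastic tub (80 mm outside diameter at the rim, bore 74 mm, 55 mm high, sweets inside well below the rim) is fixed in the carriage and travels with it.
- carriage_plate (a point): Middle of the top edge of the front face of the carriage's upright front plate, 67 mm above the table and 114 mm from the tub's centre towards the press's -x; axes as the press. The plate is 60 mm wide (y), 8 mm thick (x), from 17 to 67 mm above the table: push on its front face towards the press's +x.
- round_lid: White plastic lid with a ROUND flange, the one that fits: flange 86 mm diameter, from 8 to 12 mm above its underside; below it a plug 67 mm diameter (chamfered foot) that goes into the tub; on top a knob 24 mm diameter from 12 to 36 mm above the underside. 40 to 85 g, loose on the table. Origin: centre of its underside. Seated, its underside is 8 mm below the tub's rim.
- lever_angle (a joint): Angle of the lever in rad: 0 = raised at rest (arm slopes up to the front, 0.65 rad above level), 0.65 = level, 0.85 = lower stop, past level. A spring pushes it back up: the grip's middle needs about 2 N to start, about 5 N at 0.5 rad and 8 N at level with the pad on a lid. It also drives the pad straight down, 55 mm per rad; the pad meets the knob of a seated lid at about 0.55 rad and presses on it through a spring of 1 N/mm.
- press_lever: The lever: a black round grip, 22 mm diameter, from 140 to 225 mm from the hinge line, and between hinge and grip a flat steel arm 12 mm wide. Origin: middle of the grip, on its centre line, 195 mm from the hinge line; its x axis lies along the lever, from grip to hinge. Level, the origin is 200 mm above the table; raised, 318 mm. The hinge line runs along the press's y at x 0, z 200 mm of the press; the lever moves in the plane y -150 mm of the press.
- press_pad: Black round rubber pad under the ram, 56 mm diameter, 12 mm thick; origin centre of its underside. At rest 140 mm above the table.
- square_lid: BYSTANDER, leave it. White plastic lid with a SQUARE flange 78 x 78 x 4 mm (square plug 62 x 62 x 8 mm below) and the same round knob, 24 mm diameter and 24 mm high; loose on the table. Origin: centre of its underside.
- gold_tray: bystander: flat gold-coloured tray 260 x 130 x 8 mm; origin centre of underside, long side along its x
- tape_roll: bystander: roll of clear tape lying flat, 90 mm diameter, 45 mm high; origin centre of underside
- spray_bottle: bystander: white plastic bottle, 64 mm diameter, 170 mm high; origin centre of underside
- marker: bystander: black marker pen, 16 mm thick, about 120 mm long along its x; origin at its underside
- pot: bystander: white ceramic cup, 76 mm diameter, 75 mm high; origin centre of underside
Things that resemble listed ones, but are neither listed nor needed, are in the scene too. Leave any green or purple look-alike of the round_lid alone.

How it is judged:
On the way, in this order (a step that is already met when the one before it is completed fails the run):
1. the round lid is seated on the tub and let go, the carriage still out (horizontal distance between round_lid and tub_mouth below 0.006 m and z of round_lid in the frame of tub_mouth between -0.012 and -0.005 m and angle between round_lid's own z axis and vertical below 0.08 rad and contact force between round_lid and the fingers below 0.1 N and value of joint carriage above 0.06 m), for 0.2 s.
2. the carriage is fully home with the lid on and the lever still up (horizontal distance between round_lid and tub_mouth below 0.006 m and z of round_lid in the frame of tub_mouth between -0.012 and -0.005 m and angle between round_lid's own z axis and vertical below 0.08 rad and value of joint carriage below 0.005 m and value of joint lever_angle below 0.2 rad), for 0.2 s.
At the end, for the whole second after the job is handed in: Round lid seated on the tub (within 6 mm, 0.08 rad), carriage within 5 mm of home, lever level within 0.08 rad, fingers on it with over 2 N, pad on the lid with over 1.5 N, all through the last second (horizontal distance between round_lid and tub_mouth below 0.006 m and z of round_lid in the frame of tub_mouth between -0.012 and -0.005 m and angle between round_lid's own z axis and vertical below 0.08 rad and value of joint carriage below 0.005 m and value of joint lever_angle between 0.57 and 0.73 rad and linear speed of round_lid below 0.02 m/s and contact force between press_pad and round_lid above 1.5 N and contact force between press_lever and the fingers above 2 N); the arm keeps its last pose, push and grip.
It fails at once if the lever goes well past level (more than 0.14 rad) (value of joint lever_angle above 0.79 rad).
It fails at once if the square lid or another bystander is moved more than 30 mm (distance of any of square_lid, gold_tray, tape_roll, spray_bottle, marker, pot from where it was at the start of the episode above 0.03 m).
It also fails if it takes over 69 s, if anything falls off the work surface, if the arm or the gripper's body presses on something with over 40 N, if the wrist force passes 120 N, or if a joint passes its speed limit or range.

## Working session

There is one attempt and no reset: what is moved stays moved. The work goes in short steps, Python scripts to look and compute and a tool call to move; the robot and the scene stay as the last step left them, time stands still between calls to the robot, and variables do not carry over. Pictures are saved under pics/ and viewed, and the job is handed in when it is done.

Besides the shell and the picture viewer there is one more tool, called after "Request:" as name([rows], argument=value, ...), one row to a line, values as JSON. send_rows: Moves the arm, as the interface text tells. Its arguments: {"type":"object","properties":{"motion":{"type":"array"},"squeeze":{"type":"number"}},"required":["motion"]}

```bash
ls; mkdir -p pics; python3 - <<'E'
from workcell import *
import numpy as np, cv2
o=get_obs()
for k,v in o.items(): print(k,np.round(v,4))
for n in ["scene","top","wrist"]:
    c=camera(n)
    cv2.imwrite(f"pics/{n}0.png",c["pixels"][:,:,::-1])
    np.savez(f"pics/{n}0.npz",**{k:np.array(v) for k,v in c.items()})
    print(n,c["fovy"],c["cx"],c["cy"],c["dist_coeffs"],np.round(c.get("view",c.get("T_tool_cam")),4).tolist())
E
```

```text
pics
clock 0.0
joint_pos [ 1.3084  0.3329 -0.0647  1.4609  0.0216  1.3499 -0.0885]
joint_velocities [-0.0015  0.001   0.001   0.0008  0.0013 -0.0018  0.0001]
tau [ 2.10000e-03 -6.25445e+01  5.05000e-02 -3.91600e+01  1.63000e-02
  1.00000e-02  0.00000e+00]
position [ 0.1483 -0.6067  0.1954]
ee_rot [-0.0847  0.7025 -0.7015  0.0845]
ft_force [-0.5876 -1.3684 -0.3653]
torque [ 0.0348  0.0615 -0.0238]
grip_width 0.9971
scene 52.39311985806255 313.6299101869314 234.53938915375122 [0.01074123 0.         0.         0.         0.        ] [[0.3699, 0.929, -0.0151, -0.1911], [0.6965, -0.288, -0.6573, -0.2063], [-0.6149, 0.2326, -0.7535, 1.7201], [0.0, 0.0, 0.0, 1.0]]
top 47.05588004110183 320.8871004789769 244.23621441922546 [-0.12258342  0.          0.          0.          0.        ] [[-0.0108, -0.9999, -0.0025, 0.027], [-0.9842, 0.0111, -0.1766, 0.5062], [0.1766, 0.0005, -0.9843, 1.3178], [0.0, 0.0, 0.0, 1.0]]
wrist 62.18854494528564 321.4122949189171 239.5995244631167 [-0.08762827  0.          0.          0.          0.        ] [[0.0005, 0.9577, 0.2878, -0.0747], [0.0018, -0.2878, 0.9577, -0.1779], [1.0, 0.0, -0.0019, 0.0009], [0.0, 0.0, 0.0, 1.0]]
```

View pics/scene0.png

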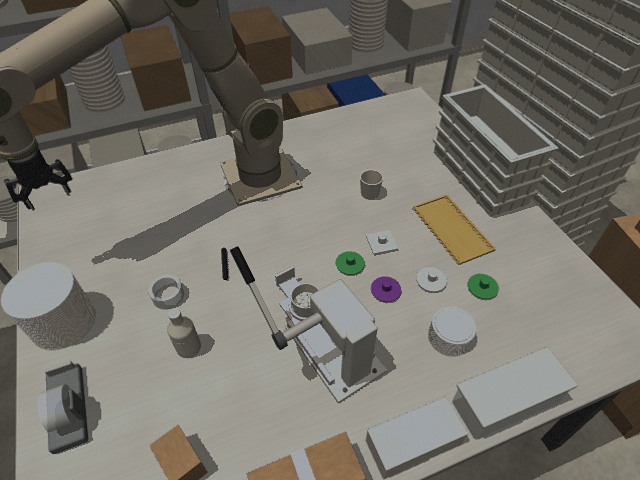

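View pics/top0.png

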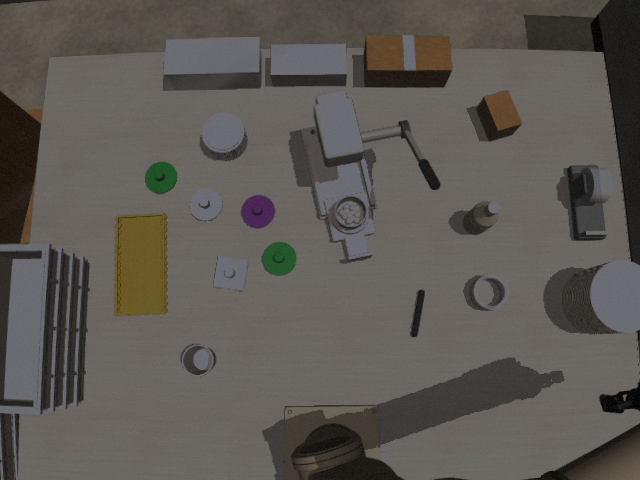

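View pics/wrist0.png

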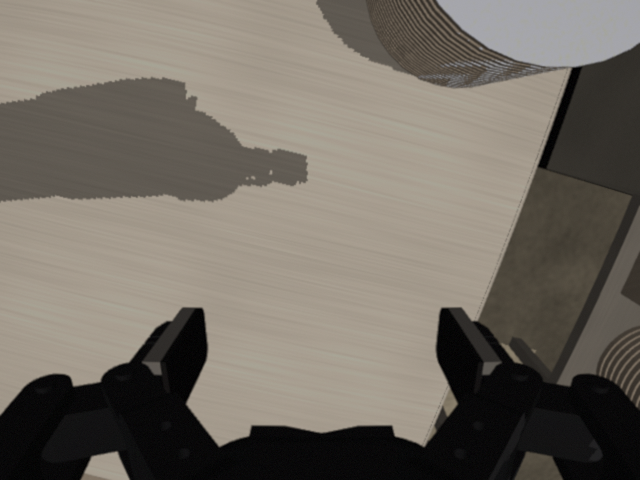

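```bash
cat > h.py <<'E'
import numpy as np, cv2
from scipy.spatial.transform import Rotation as R
def load(n): 
    d=np.load(f"pics/{n}.npz"); return {k:d[k] for k in d.files}
def K(c):
    f=240/np.tan(np.radians(float(c["fovy"]))/2)
    return np.array([[f,0,float(c["cx"])],[0,f,float(c["cy"])],[0,0,1]])
def Twc(c,obs=None):
    if "view" in c: return np.linalg.inv(c["view"])
    T=np.eye(4);T[:3,:3]=R.from_quat(obs["ee_rot"]).as_matrix();T[:3,3]=obs["position"]
    return T@c["T_tool_cam"]
def rays(c,uv,obs=None):
    p=cv2.undistortPoints(np.array(uv,float).reshape(-1,1,2),K(c),np.array(c["dist_coeffs"],float)).reshape(-1,2)
    T=Twc(c,obs); d=np.c_[p,np.ones(len(p))]@T[:3,:3].T
    return T[:3,3],d
def onplane(c,uv,z,obs=None):
    o,d=rays(c,uv,obs); return o+d*((z-o[2])/d[:,2])[:,None]
def cloud(c,obs=None):
    v,u=np.mgrid[0:480,0:640]
    o,d=rays(c,np.c_[u.ravel(),v.ravel()],obs)
    P=o+d*c["range_z"].reshape(-1,1); P[c["range_z"].ravel()==0]=np.nan
    return P.reshape(480,640,3)
def project(c,P,obs=None):
    T=np.linalg.inv(Twc(c,obs))
    return cv2.projectPoints(np.array(P,float).reshape(-1,3),cv2.Rodrigues(T[:3,:3])[0],T[:3,3],K(c),np.array(c["dist_coeffs"],float))[0].reshape(-1,2)
E
python3 - <<'E'
from h import *
c=load("top0"); P=cloud(c); 
for n,uv in dict(tbl=(400,250),rl=(206,192),rlk=(204,202),sqk=(229,271),tub=(350,213),stack=(222,130),head=(340,130),lever=(420,160),lever2=(432,180),plate=(357,238)).items():
    print(n,np.round(P[uv[1],uv[0]],4))
im=c["pixels"][:,:,::-1]
a=cv2.resize(im[80:280,140:460],None,fx=2.5,fy=2.5,interpolation=cv2.INTER_CUBIC)
a=cv2.convertScaleAbs(a,alpha=1.5,beta=10)
cv2.imwrite("pics/topcrop.png",a)
c=load("scene0");im=c["pixels"][:,:,::-1]
a=cv2.resize(im[220:410,210:510],None,fx=2.6,fy=2.6,interpolation=cv2.INTER_CUBIC)
cv2.imwrite("pics/scenecrop.png",a)
E
```

```text
tbl [ 0.4965 -0.18    0.0047]
rl [0.6544 0.3188 0.0089]
rlk [0.6205 0.3172 0.0361]
sqk [0.4437 0.2502 0.0334]
tub [ 0.5806 -0.0512  0.0635]
stack [0.8017 0.2706 0.0667]
head [ 0.7295 -0.0239  0.2343]
lever [ 0.6393 -0.188   0.2899]
lever2 [ 0.5809 -0.2008  0.3385]
plate [ 0.5247 -0.0695  0.0264]
```

View pics/topcrop.png

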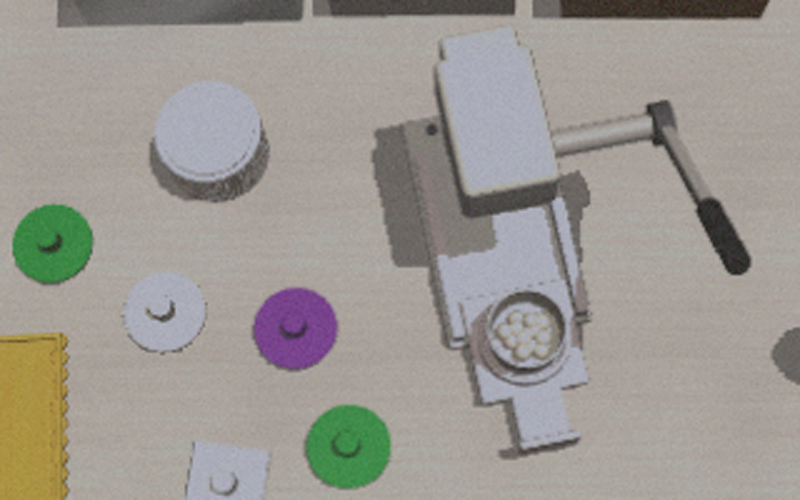

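View pics/scenecrop.png

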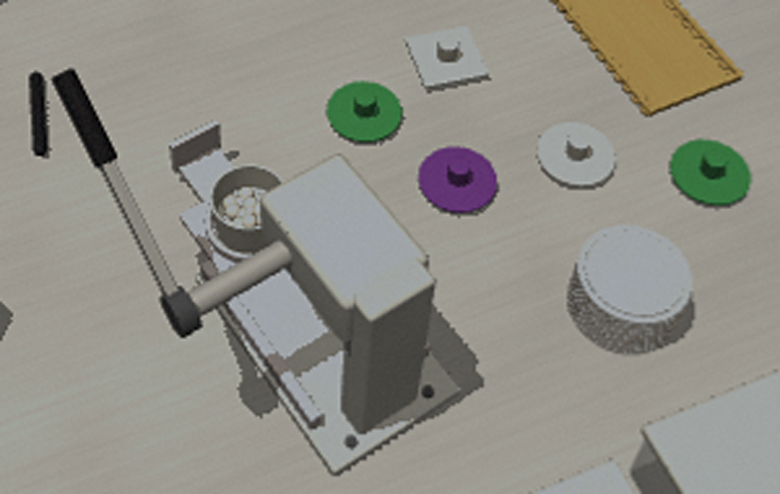

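```bash
python3 - <<'E'
from h import *
for n in ["top0","scene0"]:
    c=load(n);P=cloud(c);im=c["pixels"].astype(int)
    # lid: bright pixels, low saturation, near guess
    Q=onplane(c,np.stack(np.meshgrid(np.arange(640),np.arange(480)),-1).reshape(-1,2),0.012).reshape(480,640,3)
    sel=(np.hypot(Q[...,0]-.625,Q[...,1]-.318)<0.07)
    hsv=cv2.cvtColor(c["pixels"],cv2.COLOR_RGB2HSV)
    v=hsv[...,2][sel]; s=hsv[...,1][sel]
    print(n,"V pct",np.percentile(v,[5,25,50,75,95]),"S",np.percentile(s,[5,25,50,75,95]))
    m=((hsv[...,1]<22)&sel).astype(np.uint8)
    m=cv2.morphologyEx(m,cv2.MORPH_CLOSE,np.ones((5,5)))
    cs=cv2.findContours(m,cv2.RETR_EXTERNAL,cv2.CHAIN_APPROX_NONE)[0]
    k=max(cs,key=cv2.contourArea)
    W=onplane(c,k.reshape(-1,2),0.010)[:,:2].astype(np.float32)
    (cx,cy),(a,b),_=cv2.fitEllipse(W)
    print("lid",cx,cy,a,b,cv2.minEnclosingCircle(W))
    # head top
    for nm,lo,hi,box in [("head",.222,.245,(.6,.95,-.2,.1)),("knob",.03,.045,(.58,.66,.28,.36)),("rim",.074,.09,(.5,.66,-.12,.02)),("platetop",.05,.075,(.42,.56,-.14,0)),("lever",.24,.36,(.4,.75,-.3,-.1))]:
        m=(P[...,2]>lo)&(P[...,2]<hi)&(P[...,0]>box[0])&(P[...,0]<box[1])&(P[...,1]>box[2])&(P[...,1]<box[3])
        p=P[m].astype(np.float32)
        if len(p)<5: print(nm,len(p)); continue
        r=cv2.minAreaRect(p[:,:2])
        mc=cv2.minEnclosingCircle(p[:,:2])
        print(nm,len(p),np.round(p.mean(0),4),np.round(np.median(p[:,2]),4),"rect",[np.round(x,4) for x in r],"circ",np.round(mc[0],4),round(mc[1],4))
E
```

```text
top0 V pct [100. 106. 108. 115. 118.] S [12. 18. 20. 23. 26.]
lid 0.6263450384140015 0.31881946325302124 0.13510268926620483 0.13708074390888214 ((0.6256391406059265, 0.31851476430892944), 0.07010357081890106)Traceback (most recent call last):
  File "<stdin>", line 22, in <module>
cv2.error: OpenCV(4.12.0) /io/opencv/modules/imgproc/src/convhull.cpp:143: error: (-215:Assertion failed) total >= 0 && (depth == CV_32F || depth == CV_32S) in function 'convexHull'
```

```bash
cat > m1.py <<'E'
from h import *
for n in ["top0","scene0"]:
    c=load(n);P=cloud(c);im=c["pixels"].astype(int)
    Q=onplane(c,np.stack(np.meshgrid(np.arange(640),np.arange(480)),-1).reshape(-1,2),0.012).reshape(480,640,3)
    sel=(np.hypot(Q[...,0]-.625,Q[...,1]-.318)<0.065)
    br=cv2.GaussianBlur((im[...,2]-im[...,0]+128).astype(np.uint8),(5,5),0)
    t,_=cv2.threshold(br[sel].reshape(-1,1),0,255,cv2.THRESH_OTSU)
    m=((br>t)&sel).astype(np.uint8)
    m=cv2.morphologyEx(m,cv2.MORPH_OPEN,np.ones((3,3)))
    k=max(cv2.findContours(m,cv2.RETR_EXTERNAL,cv2.CHAIN_APPROX_NONE)[0],key=cv2.contourArea)
    W=onplane(c,cv2.convexHull(k).reshape(-1,2),0.011)[:,:2].astype(np.float32)
    (cx,cy),(a,b),_=cv2.fitEllipse(W)
    print(n,t,"lid",cx,cy,a,b,cv2.minEnclosingCircle(W))
    for nm,lo,hi,box in [("head",.222,.245,(.6,.95,-.2,.1)),("knob",.03,.045,(.58,.66,.28,.36)),("rim",.074,.09,(.5,.66,-.12,.02)),("platetop",.05,.075,(.42,.54,-.14,0)),("lever",.24,.36,(.4,.75,-.3,-.1))]:
        m=(P[...,2]>lo)&(P[...,2]<hi)&(P[...,0]>box[0])&(P[...,0]<box[1])&(P[...,1]>box[2])&(P[...,1]<box[3])
        p=P[m].astype(np.float32)
        if len(p)<5: print(nm,len(p)); continue
        p2=np.ascontiguousarray(p[:,:2])
        r=cv2.minAreaRect(p2)
        mc=cv2.minEnclosingCircle(p2)
        print(nm,len(p),np.round(p.mean(0),4),np.round(np.median(p[:,2]),4),"rect",[np.round(x,4) for x in r],"circ",np.round(mc[0],4),round(mc[1],4))
E
python3 m1.py
```

```text
top0 128.0 lid 0.6215407848358154 0.31907919049263 0.08387091010808945 0.08500207215547562 ((0.6215035319328308, 0.31863778829574585), 0.042793579399585724)
head 2655 [ 0.7404 -0.0227  0.2341] 0.2343 rect [array([ 0.7504, -0.0745]), array([0.161 , 0.2141]), np.float64(4.8549)] circ [ 0.7452 -0.0748] 0.1251
knob 66 [0.6201 0.3186 0.0363] 0.0363 rect [array([0.6207, 0.3186]), array([0.0237, 0.0218]), np.float64(84.3839)] circ [0.6211 0.3186] 0.0122
rim 163 [ 0.5848 -0.0515  0.0803] 0.0804 rect [array([ 0.5817, -0.0501]), array([0.0773, 0.0784]), np.float64(42.006)] circ [ 0.5817 -0.0507] 0.0399
platetop 101 [ 0.4729 -0.0724  0.0643] 0.0649 rect [array([ 0.4737, -0.0722]), array([0.0095, 0.0582]), np.float64(10.3616)] circ [ 0.4741 -0.0721] 0.0294
lever 507 [ 0.6215 -0.1951  0.3037] 0.3098 rect [array([ 0.6355, -0.193 ]), array([0.1448, 0.0226]), np.float64(12.5373)] circ [ 0.6356 -0.1936] 0.0725
scene0 122.0 lid 0.6223596334457397 0.32212936878204346 0.08500037342309952 0.08814255893230438 ((0.6224263906478882, 0.3218015134334564), 0.044279251247644424)
head 2573 [ 0.7527 -0.0273  0.235 ] 0.2356 rect [array([ 0.7569, -0.0742]), array([0.1568, 0.2099]), np.float64(6.3786)] circ [ 0.7552 -0.08  ] 0.1253
knob 56 [0.6245 0.3187 0.0368] 0.0368 rect [array([0.6239, 0.319 ]), array([0.023 , 0.0244]), np.float64(29.5888)] circ [0.6222 0.3171] 0.0146
rim 151 [ 0.5747 -0.0555  0.0805] 0.0809 rect [array([ 0.5791, -0.0544]), array([0.0635, 0.0811]), np.float64(46.2354)] circ [ 0.584  -0.0512] 0.042
platetop 120 [ 0.4786 -0.0726  0.0621] 0.0641 rect [array([ 0.4772, -0.0708]), array([0.012 , 0.0602]), np.float64(8.2691)] circ [ 0.4746 -0.0712] 0.0303
lever 647 [ 0.6342 -0.1938  0.2974] 0.3021 rect [array([ 0.6416, -0.1911]), array([0.138 , 0.0224]), np.float64(11.4331)] circ [ 0.6418 -0.1925] 0.0693
```

```bash
cat >> h.py <<'E'
def Rt(yaw_x):
    """tool down; tool x axis horizontal at world angle yaw_x; y=down; z = x cross y"""
    x=np.array([np.cos(yaw_x),np.sin(yaw_x),0]);y=np.array([0,0,-1.]);z=np.cross(x,y)
    return np.c_[x,y,z]
def rel(obs,p,Rm):
    R0=R.from_quat(obs["ee_rot"]).as_matrix()
    t=R0.T@(np.array(p)-obs["position"]); w=R.from_matrix(R0.T@Rm).as_rotvec()
    return np.round(t,4),np.round(w,4)
E
python3 - <<'E'
from h import *
from workcell import *
o=get_obs(); M=R.from_quat(o["ee_rot"]).as_matrix(); print(np.round(M,3)); a=np.arctan2(M[1,0],M[0,0]); print(np.degrees(a))
for y in (np.radians(191),np.radians(180),0,np.pi/2,np.pi): print(np.degrees(y),rel(o,[.6215,.319,.2],Rt(y)))
E
```

```text
[[-0.971 -0.     0.237]
 [-0.237  0.001 -0.971]
 [ 0.    -1.    -0.001]]
-166.26241764659184
191.0 (array([-0.6795, -0.0036, -0.787 ]), array([0.0011, 0.0478, 0.0001]))
180.0 (array([-0.6795, -0.0036, -0.787 ]), array([1.100e-03, 2.398e-01, 2.000e-04]))
0.0 (array([-0.6795, -0.0036, -0.787 ]), array([ 3.0000e-04, -2.9018e+00, -1.6000e-03]))
90.0 (array([-0.6795, -0.0036, -0.787 ]), array([7.0000e-04, 1.8106e+00, 1.0000e-03]))
180.0 (array([-0.6795, -0.0036, -0.787 ]), array([1.100e-03, 2.398e-01, 2.000e-04]))
```

Request:
send_rows([
  [100, -0.02, -0.02, -0.03, 0, -0.1, 0],
  [100, -0.05, -0.04, -0.06, 0, -0.2, 0],
  [100, -0.075, -0.06, -0.09, 0, -0.3, 0],
  [100, -0.1, -0.08, -0.12, 0, -0.4, 0],
  [100, -0.125, -0.1, -0.145, 0, -0.5, 0],
  [100, -0.15, -0.1, -0.17, 0, -0.6, 0],
  [100, -0.175, -0.1, -0.2, 0, -0.7, 0],
  [100, -0.2, -0.1, -0.23, 0, -0.8, 0],
  [100, -0.225, -0.1, -0.26, 0, -0.9, 0],
  [100, -0.25, -0.1, -0.29, 0, -1.0, 0],
])

```text
clock: 0.98
position: [0.3228, -0.2641, 0.2961]
ee_rot: [0.412, -0.574, 0.575, -0.412]
ft_force: [1.0, -0.1, 0.6]
grip_width: 1.001
```

```bash
python3 - <<'E'
from h import *
from workcell import *
o=get_obs(); print(o["clock"],np.round(o["position"],4),np.round(o["joint_pos"],3),np.round(o["ft_force"],2))
print(rel(o,[.60,.319,.2],Rt(np.radians(-65))))
E
```

```text
0.9833 [ 0.3228 -0.2641  0.2961] [ 1.035 -0.156 -0.399  1.773 -0.06   1.513  0.317] [ 0.99 -0.09  0.63]
(array([-0.6413,  0.0958,  0.0758]), array([ 2.000e-04, -7.625e-01,  5.000e-04]))
```

Request:
send_rows([
  [100, -0.04, 0, 0.005, 0, -0.08, 0],
  [100, -0.08, 0, 0.01, 0, -0.16, 0],
  [100, -0.12, 0, 0.015, 0, -0.24, 0],
  [100, -0.16, 0, 0.02, 0, -0.32, 0],
  [100, -0.2, 0, 0.025, 0, -0.4, 0],
  [100, -0.24, 0, 0.03, 0, -0.48, 0],
  [100, -0.28, 0, 0.034, 0, -0.56, 0],
  [100, -0.32, 0, 0.038, 0, -0.64, 0],
  [100, -0.36, 0, 0.042, 0, -0.7, 0],
  [100, -0.4, 0, 0.047, 0, -0.762, 0],
])

```text
clock: 1.82
position: [0.4972, 0.0988, 0.2965]
ee_rot: [-0.596, 0.38, -0.381, 0.596]
ft_force: [1.1, -1.1, 0.5]
grip_width: 0.997
```

```bash
python3 - <<'E'
from h import *
from workcell import *
o=get_obs(); print(o["clock"],np.round(o["position"],4),np.round(o["joint_pos"],3),np.round(o["ft_force"],2))
print(rel(o,[.6215,.319,.16],Rt(np.radians(-65))))
E
```

```text
1.8167 [0.4972 0.0988 0.2965] [ 0.579  0.108 -0.923  1.562  0.087  1.514  0.087] [ 1.06 -1.12  0.54]
(array([-0.1478,  0.1366,  0.2051]), array([-0.0008, -0.003 ,  0.0008]))
```

Request:
send_rows([
  [100, -0.02, 0.005, 0.025, 0, 0, 0],
  [100, -0.04, 0.02, 0.055, 0, 0, 0],
  [100, -0.06, 0.04, 0.08, 0, 0, 0],
  [100, -0.08, 0.06, 0.11, 0, 0, 0],
  [100, -0.1, 0.08, 0.14, 0, 0, 0],
  [100, -0.12, 0.1, 0.165, 0, 0, 0],
  [100, -0.14, 0.12, 0.19, 0, 0, 0],
  [70, -0.148, 0.136, 0.205, 0, 0, 0],
  [70, -0.148, 0.136, 0.205, 0, 0, 0],
  [70, -0.148, 0.136, 0.205, 0, 0, 0],
])

```text
clock: 2.65
position: [0.6205, 0.3176, 0.1584]
ee_rot: [0.596, -0.382, 0.38, -0.595]
ft_force: [-0.3, 0.3, -0.2]
grip_width: 0.699
```

```bash
cat > snap.py <<'E'
import sys,json
from h import *
from workcell import *
def snap(cam,name):
    o=get_obs(); c=camera(cam); cv2.imwrite(f"pics/{name}.png",c["pixels"][:,:,::-1])
    np.savez(f"pics/{name}.npz",**{k:np.array(v) for k,v in c.items()})
    oo={k:np.array(o[k]) for k in("position","ee_rot")}; np.savez(f"pics/{name}_o.npz",**oo)
    return c,oo
E
python3 - <<'E'
from snap import *
c,o=snap("wrist","w1"); ob=get_obs(); print(ob["clock"],np.round(o["position"],4),np.round(ob["joint_pos"],3),ob["grip_width"])
print(project(c,[[.6215,.319,.036],[.6215,.319,.012]],o))
E
```

```text
2.7 [0.6205 0.3176 0.1584] [-0.     0.658 -0.864  1.253  0.488  1.441 -0.386] 0.7055994279331985
[[322.13748678 216.97884009]
 [322.12745134 210.28324155]]
```

View pics/w1.png

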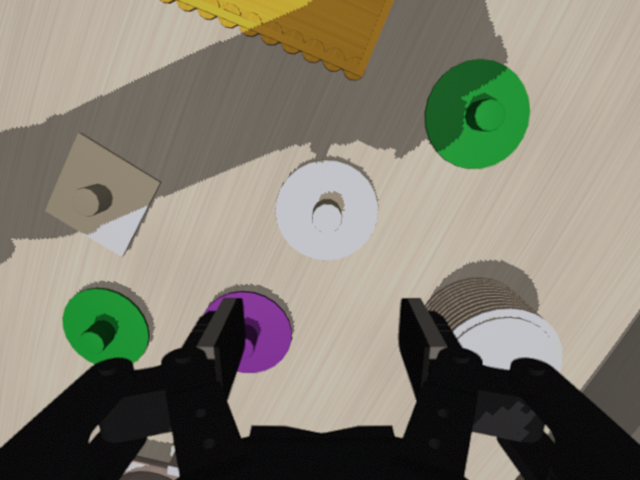

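The close view shows the white round lid with its knob at (327,213). The look-alikes are the square lid (102,195), the greens (478,113) and (105,325), the purple (250,332) and the knobless white tub (505,340). I choose the white round one.

```bash
cat > lid.py <<'E'
from h import *
def lidfit(c,o,guess,z,rad=.06):
    g=np.stack(np.meshgrid(np.arange(640),np.arange(480)),-1).reshape(-1,2)
    Q=onplane(c,g,z,o).reshape(480,640,3)
    sel=np.hypot(Q[...,0]-guess[0],Q[...,1]-guess[1])<rad
    im=c["pixels"].astype(int)
    br=cv2.GaussianBlur((im[...,2]-im[...,0]+128).astype(np.uint8),(5,5),0)
    t,_=cv2.threshold(br[sel].reshape(-1,1),0,255,cv2.THRESH_OTSU)
    m=((br>t)&sel).astype(np.uint8); m=cv2.morphologyEx(m,cv2.MORPH_OPEN,np.ones((5,5)))
    k=max(cv2.findContours(m,cv2.RETR_EXTERNAL,cv2.CHAIN_APPROX_NONE)[0],key=cv2.contourArea)
    W=onplane(c,cv2.convexHull(k).reshape(-1,2),z,o)[:,:2].astype(np.float32)
    return cv2.fitEllipse(W),cv2.minEnclosingCircle(W)
E
python3 - <<'E'
from lid import *
c=load("w1");o=load("w1_o")
print(lidfit(c,o,(.6215,.319),.011))
P=cloud(c,o); m=(P[...,2]>.03)&(P[...,2]<.045)&(np.hypot(P[...,0]-.6215,P[...,1]-.319)<.03)
p=np.ascontiguousarray(P[m][:,:2].astype(np.float32)); print(m.sum(),P[m].mean(0),cv2.minEnclosingCircle(p))
print(rel(o,[.622,.319,.016],Rt(np.radians(-65))))
E
```

```text
(((0.6251624822616577, 0.3196127712726593), (0.08525441586971283, 0.08575723320245743), 17.891611099243164), ((0.6251686215400696, 0.3197098672389984), 0.043165989220142365))
722 [0.62478839 0.32024623 0.03576858] ((0.6251330971717834, 0.3197352886199951), 0.011954963207244873)
(array([-0.0005,  0.1424,  0.0024]), array([ 0.003 , -0.0039, -0.0006]))
```

```bash
python3 - <<'E'
from h import *
o=load("w1_o"); print(rel(o,[.6245,.3197,.016],Rt(np.radians(-65))))
E
```

```text
(array([-1.000e-04,  1.424e-01,  5.000e-03]), array([ 0.003 , -0.0039, -0.0006]))
```

Request:
send_rows([
  [65, 0, 0.02, 0.002, 0.003, -0.004, 0],
  [65, 0, 0.05, 0.004, 0.003, -0.004, 0],
  [65, 0, 0.08, 0.005, 0.003, -0.004, 0],
  [65, 0, 0.11, 0.005, 0.003, -0.004, 0],
  [65, 0, 0.13, 0.005, 0.003, -0.004, 0],
  [65, 0, 0.142, 0.005, 0.003, -0.004, 0],
  [65, 0, 0.142, 0.005, 0.003, -0.004, 0],
  [65, 0, 0.142, 0.005, 0.003, -0.004, 0],
], squeeze=30)

```text
clock: 3.37
position: [0.6265, 0.3186, 0.0197]
ee_rot: [-0.595, 0.38, -0.382, 0.597]
ft_force: [-0.1, 0.2, 0.8]
grip_width: 0.649
```

```bash
python3 - <<'E'
from snap import *
c,o=snap("wrist","w2"); ob=get_obs(); print(ob["clock"],np.round(o["position"],4),np.round(ob["ft_force"],2),ob["grip_width"])
E
```

```text
3.4167 [0.6265 0.3186 0.0197] [-0.32  0.03  0.23] 0.6467328466529026
```

View pics/w2.png

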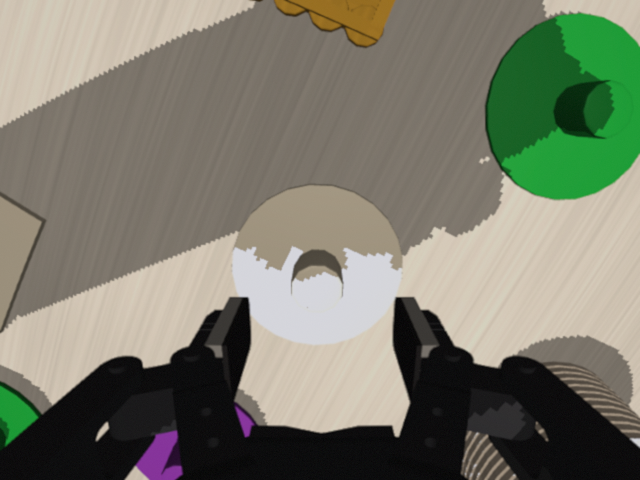

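```bash
python3 - <<'E'
from h import *
c=load("w2");o=load("w2_o")
P=cloud(c,o); m=(P[...,2]>.03)&(P[...,2]<.045)&(np.hypot(P[...,0]-.6245,P[...,1]-.319)<.02)
p=np.ascontiguousarray(P[m][:,:2].astype(np.float32)); print(m.sum(),P[m].mean(0),cv2.minEnclosingCircle(p))
print(project(c,[o["position"]],o))
Rm=R.from_quat(o["ee_rot"]).as_matrix(); (x,y),_=cv2.minEnclosingCircle(p); print(Rm.T@(np.array([x,y,.036])-o["position"]), rel(o,[x,y,.016],Rt(np.radians(-65))))
E
```

```text
2177 [0.62450989 0.32045336 0.03566314] ((0.6252159476280212, 0.31943538784980774), 0.012175564654171467)
[[319.0832603  277.79422217]]
[-0.00126361 -0.01634359 -0.00079526] (array([-0.0013,  0.0037, -0.0009]), array([-0.0042, -0.0024,  0.0003]))
```

Knob is 1 mm off tool centre. Lower 3 mm and close.

Request:
send_rows([
  [65, -0.001, 0.003, -0.001, -0.003, -0.002, 0],
  [50, -0.001, 0.003, -0.001, -0.003, -0.002, 0],
  [30, -0.001, 0.003, -0.001, -0.003, -0.002, 0],
  [15, -0.001, 0.003, -0.001, -0.003, -0.002, 0],
  [15, -0.001, 0.003, -0.001, -0.003, -0.002, 0],
  [15, -0.001, 0.003, -0.001, -0.003, -0.002, 0],
  [15, -0.001, 0.003, -0.001, -0.003, -0.002, 0],
  [15, -0.001, 0.003, -0.001, -0.003, -0.002, 0],
], squeeze=30)

```text
clock: 4.08
position: [0.6245, 0.3196, 0.0152]
ee_rot: [0.597, -0.38, 0.38, -0.596]
ft_force: [-1.0, -0.0, 0.1]
grip_width: 0.147
```

```bash
python3 - <<'E'
from snap import *
ob=get_obs(); print(ob["clock"],np.round(ob["position"],4),np.round(ob["ft_force"],2),ob["grip_width"])
E
```

```text
4.0833 [0.6245 0.3196 0.0152] [-0.96 -0.03  0.1 ] 0.1466956349289026
```

```bash
python3 - <<'E'
from snap import *
c,o=snap("wrist","w3")
E
```

```text
(no output)
```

View pics/w3.png

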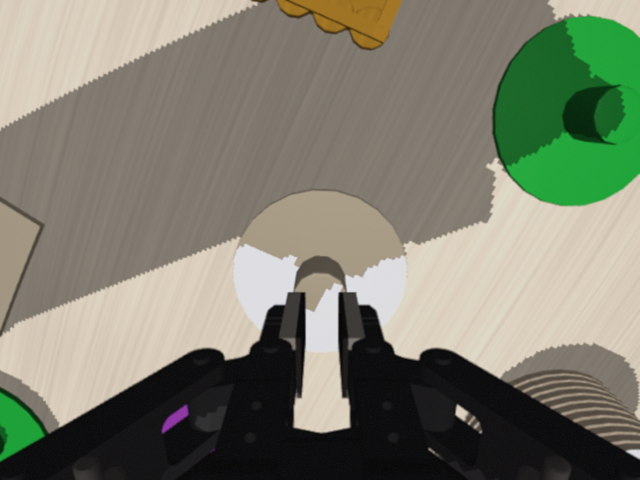

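```bash
python3 - <<'E'
from h import *
c=load("w3");o=load("w3_o");P=cloud(c,o);Rm=R.from_quat(o["ee_rot"]).as_matrix()
for uv in [(297,296),(296,315),(300,340),(293,330),(346,300),(350,330),(320,285),(320,300),(322,312),(320,330)]:
    q=P[uv[1],uv[0]]; print(uv,np.round(q,4),"tool",np.round(Rm.T@(q-o["position"]),4))
print(project(c,[o["position"]+Rm@np.array(v) for v in([0,0,0],[0,-.019,0],[.011,-.019,0],[-.011,-.019,0],[.011,0,0.],[-.011,0,0])],o))
a=c["pixels"][230:430,200:440,::-1]; cv2.imwrite("pics/w3c.png",cv2.resize(a,None,fx=3,fy=3,interpolation=cv2.INTER_CUBIC))
E
```

```text
(297, 296) [0.613  0.3253 0.0576] tool [-0.01   -0.0424 -0.008 ]
(296, 315) [0.6137 0.3249 0.0715] tool [-0.0094 -0.0563 -0.0076]
(300, 340) [0.6155 0.3261 0.0881] tool [-0.0097 -0.073  -0.0054]
(293, 330) [0.6133 0.3249 0.0819] tool [-0.0095 -0.0667 -0.0079]
(346, 300) [0.6292 0.3331 0.0615] tool [-0.0102 -0.0463  0.01  ]
(350, 330) [0.6293 0.3329 0.0828] tool [-0.01   -0.0676  0.0099]
(320, 285) [0.6228 0.3246 0.0361] tool [-0.0052 -0.021   0.0005]
(320, 300) [0.626  0.3177 0.035 ] tool [ 0.0023 -0.0198  0.0005]
(322, 312) [0.6291 0.313  0.0354] tool [ 0.0079 -0.0202  0.0013]
(320, 330) [0.6374 0.2929 0.0128] tool [0.0297 0.0024 0.0004]
[[319.08884467 277.7850106 ]
 [318.91526361 294.30624143]
 [318.97769533 316.94671496]
 [318.85185921 270.72328337]
 [319.14148685 298.64427327]
 [319.03552591 256.16607714]]
```

View pics/w3c.png

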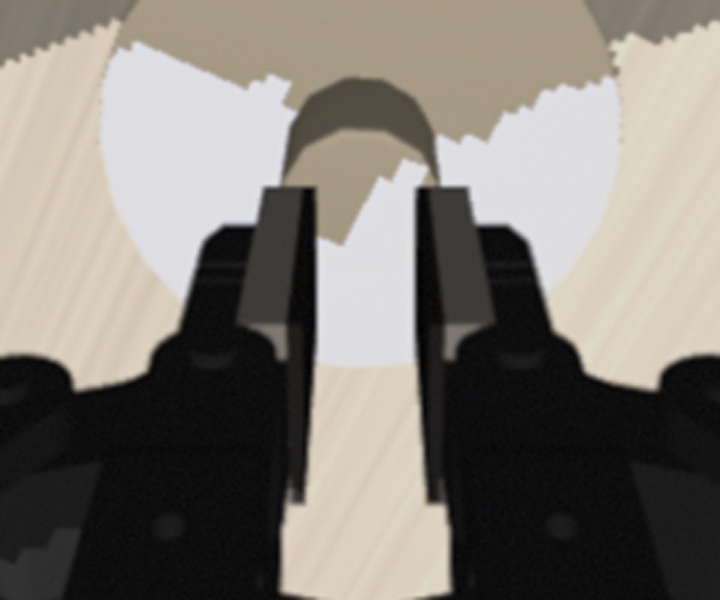

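The fingers closed to 15% without meeting the knob. In the depth image the tips end about 37 mm short of the reported TCP, so they are above the knob. I'll reopen and descend carefully, checking force.

Request:
send_rows([
  [65, 0, 0, 0, 0, 0, 0],
  [65, 0, 0, 0, 0, 0, 0],
  [65, 0, 0, 0, 0, 0, 0],
  [65, 0, 0, 0, 0, 0, 0],
  [65, 0, 0.005, 0, 0, 0, 0],
  [65, 0, 0.01, 0, 0, 0, 0],
  [65, 0, 0.012, 0, 0, 0, 0],
  [65, 0, 0.012, 0, 0, 0, 0],
], squeeze=30)

```text
clock: 4.8
position: [0.624, 0.3192, 0.002]
ee_rot: [0.597, -0.38, 0.379, -0.596]
ft_force: [-0.3, -0.2, 0.7]
grip_width: 0.652
```

```bash
python3 - <<'E'
from snap import *
ob=get_obs(); print(ob["clock"],np.round(ob["position"],4),np.round(ob["ft_force"],2),ob["grip_width"])
c,o=snap("wrist","w4");P=cloud(c,o);Rm=R.from_quat(o["ee_rot"]).as_matrix()
T=(P-o["position"])@Rm
m=(abs(T[...,0])<.02)&(abs(T[...,2])<.05)&(T[...,1]<-.024)&(T[...,1]>-.09)
t=T[m];print(np.round(np.percentile(t[:,1],[50,90,99,100]),4))
m=(P[...,2]>.03)&(P[...,2]<.045)&(np.hypot(P[...,0]-.6245,P[...,1]-.319)<.016)
print(P[m].mean(0),T[m].mean(0)); print(P[60,30],P[150,250])
E
```

```text
4.8 [0.624  0.3192 0.002 ] [-0.3  -0.17  0.68] 0.651686836916188
[-0.0647 -0.0337 -0.0267 -0.024 ]
[0.62443506 0.32054677 0.03565062] [-0.00100175 -0.03361756  0.00088821]
[ 0.46376384  0.35726253 -0.00061587] [0.57087408 0.36097115 0.00095142]
```

View pics/w4.png

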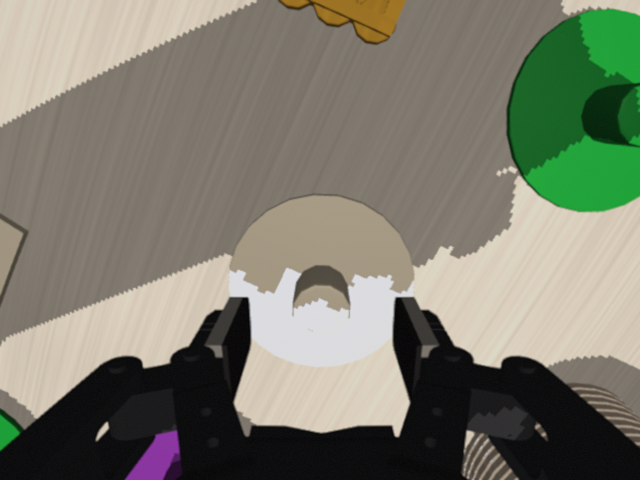

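Request:
send_rows([
  [65, -0.001, 0.004, 0.001, 0, 0, 0],
  [65, -0.001, 0.008, 0.001, 0, 0, 0],
  [65, -0.001, 0.012, 0.001, 0, 0, 0],
  [65, -0.001, 0.016, 0.001, 0, 0, 0],
  [65, -0.001, 0.019, 0.001, 0, 0, 0],
  [65, -0.001, 0.019, 0.001, 0, 0, 0],
])

```text
clock: 5.35
position: [0.6246, 0.3206, -0.0169]
ee_rot: [0.597, -0.38, 0.38, -0.596]
ft_force: [0.2, 0.2, -0.3]
grip_width: 0.654
```

```bash
python3 - <<'E'
from snap import *
ob=get_obs(); print(ob["clock"],np.round(ob["position"],4),np.round(ob["ft_force"],2),ob["grip_width"])
c,o=snap("wrist","w5");P=cloud(c,o);Rm=R.from_quat(o["ee_rot"]).as_matrix()
T=(P-o["position"])@Rm
for uv in [(238,300),(403,300),(236,304),(405,304)]: print(np.round(P[uv[1],uv[0]],4),np.round(T[uv[1],uv[0]],4))
E
```

```text
5.35 [ 0.6246  0.3206 -0.0169] [ 0.19  0.16 -0.26] 0.6543351180534573
[0.5938 0.3167 0.028 ] [-0.0095 -0.0449 -0.0296]
[0.6479 0.343  0.0301] [-0.0104 -0.047   0.0306]
[0.5937 0.317  0.0321] [-0.0098 -0.0489 -0.0295]
[0.6483 0.3428 0.0326] [-0.01   -0.0495  0.0309]
```

View pics/w5.png

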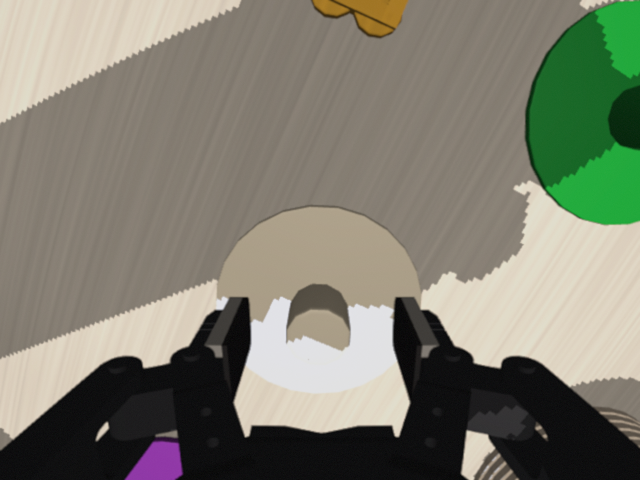

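Request:
send_rows([
  [65, 0, 0.003, 0, 0, 0, 0],
  [60, 0, 0.004, 0, 0, 0, 0],
  [45, 0, 0.004, 0, 0, 0, 0],
  [30, 0, 0.004, 0, 0, 0, 0],
  [15, 0, 0.004, 0, 0, 0, 0],
  [15, 0, 0.004, 0, 0, 0, 0],
  [15, 0, 0.004, 0, 0, 0, 0],
  [15, 0, 0.004, 0, 0, 0, 0],
], squeeze=30)

```text
clock: 6.07
position: [0.6251, 0.3211, -0.0196]
ee_rot: [-0.596, 0.38, -0.38, 0.597]
ft_force: [0.3, 0.4, 0.4]
grip_width: 0.266
```

```bash
python3 - <<'E'
from snap import *
ob=get_obs(); print(ob["clock"],np.round(ob["position"],4),np.round(ob["ft_force"],2),ob["grip_width"])
c,o=snap("wrist","w6");P=cloud(c,o);Rm=R.from_quat(o["ee_rot"]).as_matrix()
E
```

```text
6.0667 [ 0.6251  0.3211 -0.0196] [0.31 0.41 0.4 ] 0.2656083514186188
```

View pics/w6.png

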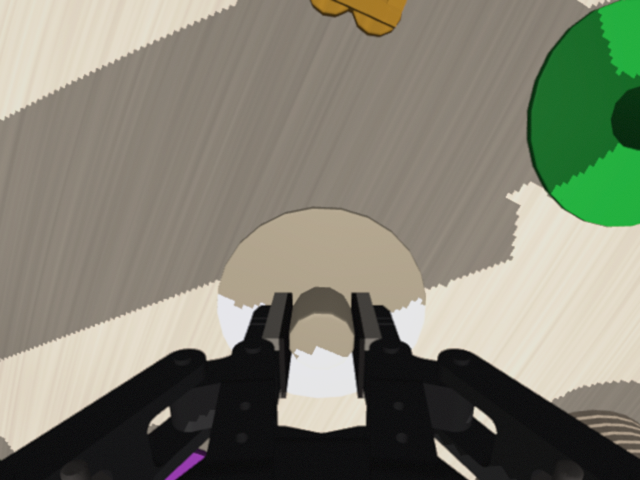

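Request:
send_rows([
  [15, 0, -0.01, 0, 0, 0, 0],
  [15, 0, -0.03, 0, 0, 0, 0],
  [15, 0, -0.06, 0, 0, 0, 0],
  [15, 0, -0.09, 0, 0, 0, 0],
  [15, 0, -0.12, 0, 0, 0, 0],
  [15, 0, -0.15, 0, 0, 0, 0],
  [15, 0, -0.165, 0, 0, 0, 0],
  [15, 0, -0.165, 0, 0, 0, 0],
  [15, 0, -0.165, 0, 0, 0, 0],
])

```text
clock: 6.87
position: [0.6252, 0.3211, 0.1457]
ee_rot: [-0.596, 0.379, -0.38, 0.597]
ft_force: [-0.0, -0.8, -2.3]
grip_width: 0.271
```

```bash
python3 - <<'E'
from snap import *
ob=get_obs(); print(ob["clock"],np.round(ob["position"],4),np.round(ob["ft_force"],2),ob["grip_width"],np.round(ob["joint_pos"],3))
c,o=snap("wrist","w7");P=cloud(c,o);Rm=R.from_quat(o["ee_rot"]).as_matrix()
T=(P-o["position"])@Rm
m=(T[...,1]<.02)&(T[...,1]>-.02)&(abs(T[...,0])<.06)&(abs(T[...,2])<.06)
t=T[m]; print(len(t),np.round(np.percentile(t[:,1],[1,25,50,75,99]),4)); 
A=np.c_[t[:,0],t[:,2],np.ones(len(t))]
cc,_=cv2.minEnclosingCircle(np.ascontiguousarray(t[:,[0,2]].astype(np.float32))),0
k=abs(t[:,1]-np.median(t[:,1]))<.003
print(cc,np.linalg.lstsq(A[k],t[k,1],rcond=None)[0])
print(rel(o,[.57,.1,.15],Rt(np.radians(-79.5))))
E
```

```text
6.8667 [0.6252 0.3211 0.1457] [-0.   -0.79 -2.29] 0.2709317931132845 [-0.01   0.677 -0.858  1.256  0.5    1.421 -0.387]Traceback (most recent call last):
  File "<stdin>", line 6, in <module>
    return _quantile_unchecked(
        a, q, axis, out, overwrite_input, method, keepdims, weights)
    return _ureduce(a,
                    func=_quantile_ureduce_func,
    ...<5 lines>...
                    overwrite_input=overwrite_input,
                    method=method)
    r = func(a, **kwargs)
    result = _quantile(arr,
                       quantiles=q,
    ...<2 lines>...
                       out=out,
                       weights=wgt)
    slices_having_nans = np.isnan(arr[-1, ...])
                                  ~~~^^^^^^^^^
IndexError: index -1 is out of bounds for axis 0 with size 0
```

View pics/w7.png

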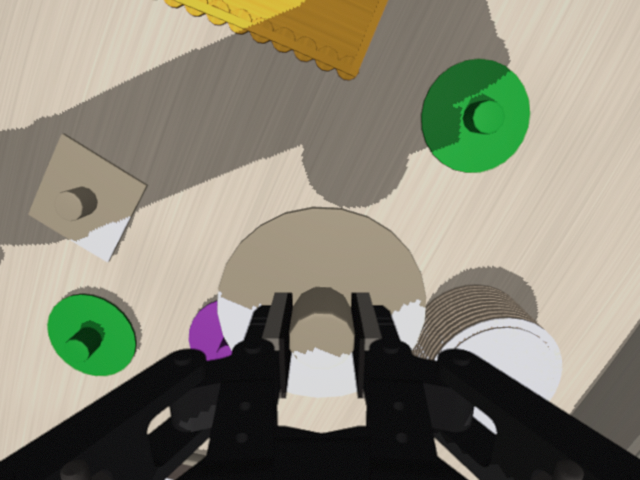

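```bash
cat > held.py <<'E'
from h import *
def held(n):
    c=load(n);o=load(n+"_o");P=cloud(c,o);Rm=R.from_quat(o["ee_rot"]).as_matrix()
    T=(P-o["position"])@Rm
    im=c["pixels"].astype(int).max(-1)
    m=(T[...,1]<-.024)&(T[...,1]>-.040)&(np.hypot(T[...,0],T[...,2])<.055)&(im>90)
    t=T[m]; A=np.c_[t[:,0],t[:,2],np.ones(len(t))]
    for i in range(3):
        s=np.linalg.lstsq(A,t[:,1],rcond=None)[0]; k=abs(A@s-t[:,1])<.0025; A=A[k];t=t[k]
    # outline arc circle fit
    mm=m.astype(np.uint8); k=max(cv2.findContours(cv2.morphologyEx(mm,cv2.MORPH_OPEN,np.ones((3,3))),cv2.RETR_EXTERNAL,cv2.CHAIN_APPROX_NONE)[0],key=cv2.contourArea)
    e=T[k[:,0,1],k[:,0,0]]; r=np.hypot(e[:,0],e[:,2]); e=e[(r>.038)&(r<.05)]
    q=np.c_[2*e[:,0],2*e[:,2],np.ones(len(e))]; sol=np.linalg.lstsq(q,e[:,0]**2+e[:,2]**2,rcond=None)[0]
    print(n,len(t),"plane",np.round(s,4),"edge pts",len(e),"centre x,z",np.round(sol[:2],4),"R",round(np.sqrt(sol[2]+sol[0]**2+sol[1]**2),4))
    return o,Rm,sol
E
python3 - <<'E'
from held import *
for n in ["w6","w7"]: held(n)
o=load("w7_o")
print(rel(o,[.57,.1,.17],Rt(np.radians(-79.5))))
E
```

```text
w6 19193 plane [ 0.0005 -0.0016 -0.0317] edge pts 406 centre x,z [0.0008 0.001 ] R 0.042
w7 19169 plane [ 0.0004 -0.0015 -0.0316] edge pts 398 centre x,z [0.0008 0.001 ] R 0.0421
(array([ 0.1769, -0.0244, -0.1435]), array([-1.100e-03,  2.537e-01,  2.000e-04]))
```

Request:
send_rows([
  [15, 0.02, -0.01, -0.015, 0, 0.03, 0],
  [15, 0.045, -0.02, -0.035, 0, 0.06, 0],
  [15, 0.07, -0.024, -0.055, 0, 0.1, 0],
  [15, 0.095, -0.024, -0.075, 0, 0.14, 0],
  [15, 0.12, -0.024, -0.095, 0, 0.18, 0],
  [15, 0.145, -0.024, -0.115, 0, 0.22, 0],
  [15, 0.165, -0.024, -0.134, 0, 0.25, 0],
  [15, 0.177, -0.024, -0.1435, 0, 0.254, 0],
  [15, 0.177, -0.024, -0.1435, 0, 0.254, 0],
  [15, 0.177, -0.024, -0.1435, 0, 0.254, 0],
])

```text
clock: 7.75
position: [0.5693, 0.0985, 0.1679]
ee_rot: [0.544, -0.453, 0.452, -0.542]
ft_force: [0.2, 0.6, -0.6]
grip_width: 0.267
```

```bash
python3 - <<'E'
from snap import *
ob=get_obs(); print(ob["clock"],np.round(ob["position"],4),np.round(ob["ft_force"],2),ob["grip_width"],np.round(ob["joint_pos"],3))
c,o=snap("wrist","w8")
print(project(c,[[.582,-.051,.082]],o))
E
```

```text
7.75 [0.5693 0.0985 0.1679] [ 0.24  0.58 -0.57] 0.2666751649446003 [ 0.458  0.373 -0.88   1.591  0.294  1.319 -0.282]
[[302.20999007 409.03834403]]
```

View pics/w8.png

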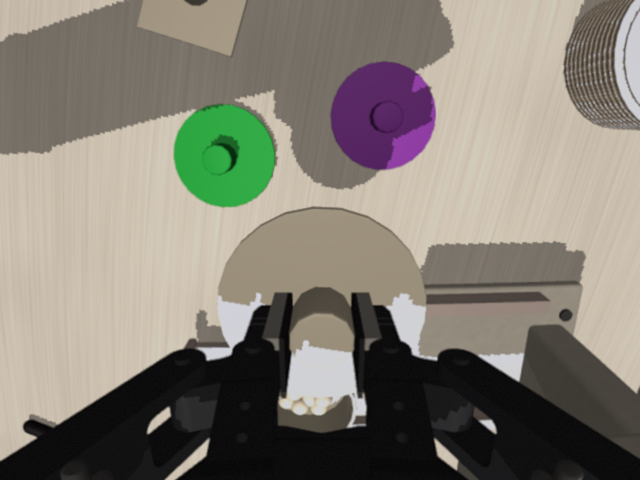

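```bash
python3 - <<'E'
from h import *
o=load("w8_o"); print(rel(o,[.475,-.07,.2],Rt(np.radians(190.5))))
E
```

```text
(array([ 0.1488, -0.0318, -0.1232]), array([1.4000e-03, 1.5685e+00, 1.9000e-03]))
```

Request:
send_rows([
  [15, 0, -0.005, -0.02, 0, 0.1, 0],
  [15, 0.01, -0.01, -0.04, 0, 0.2, 0],
  [15, 0.02, -0.015, -0.06, 0, 0.3, 0],
  [15, 0.03, -0.02, -0.08, 0, 0.4, 0],
  [15, 0.04, -0.025, -0.1, 0, 0.5, 0],
  [15, 0.055, -0.03, -0.11, 0, 0.6, 0],
  [15, 0.07, -0.03, -0.12, 0, 0.7, 0],
  [15, 0.085, -0.03, -0.123, 0, 0.8, 0],
  [15, 0.1, -0.03, -0.123, 0, 0.9, 0],
  [15, 0.115, -0.032, -0.123, 0, 1.0, 0],
])

```text
clock: 8.63
position: [0.4697, -0.0349, 0.2006]
ee_rot: [-0.26, 0.658, -0.658, 0.259]
ft_force: [0.8, 0.6, -1.4]
grip_width: 0.265
```

```bash
python3 - <<'E'
from h import *
from workcell import *
o=get_obs(); print(o["clock"],np.round(o["position"],4),np.round(o["joint_pos"],3),np.round(o["ft_force"],2))
print(rel(o,[.475,-.07,.2],Rt(np.radians(190.5))))
E
```

```text
8.6333 [ 0.4697 -0.0349  0.2006] [ 0.722  0.032 -0.748  1.81   0.023  1.309 -0.851] [ 0.78  0.61 -1.38]
(array([0.0201, 0.0006, 0.0293]), array([0.0006, 0.5683, 0.0008]))
```

Request:
send_rows([
  [15, 0.003, 0, 0.005, 0, 0.1, 0],
  [15, 0.007, 0, 0.01, 0, 0.2, 0],
  [15, 0.01, 0, 0.015, 0, 0.3, 0],
  [15, 0.013, 0, 0.02, 0, 0.4, 0],
  [15, 0.017, 0, 0.025, 0, 0.5, 0],
  [15, 0.02, 0, 0.029, 0, 0.568, 0],
  [15, 0.02, 0, 0.029, 0, 0.568, 0],
  [15, 0.02, 0, 0.029, 0, 0.568, 0],
])

```text
clock: 9.3
position: [0.4753, -0.0692, 0.2008]
ee_rot: [-0.067, 0.704, -0.704, 0.067]
ft_force: [0.4, 0.4, -0.2]
grip_width: 0.265
```

```bash
python3 - <<'E'
from snap import *
ob=get_obs(); print(ob["clock"],np.round(ob["position"],4),np.round(ob["joint_pos"],3))
c,o=snap("wrist","w9")
print(project(c,[[.582,-.051,.082]],o))
from held import held; held("w9")
P=cloud(c,o)
m=(P[...,2]>.076)&(P[...,2]<.09)&(np.hypot(P[...,0]-.585,P[...,1]+.051)<.06)
p=P[m]; print(m.sum(),np.median(p[:,2]),cv2.minEnclosingCircle(np.ascontiguousarray(p[:,:2].astype(np.float32))))
E
```

```text
9.3 [ 0.4753 -0.0692  0.2008] [ 0.74   0.054 -0.703  1.791  0.035  1.311 -1.353]
[[324.49256102  71.92680904]]
w9 19130 plane [ 0.0005  0.0016 -0.0318] edge pts 400 centre x,z [-0.0011  0.0005] R 0.0421
2009 0.08182376073317976 ((0.5863144993782043, -0.051205214112997055), 0.04009924456477165)
```

View pics/w9.png

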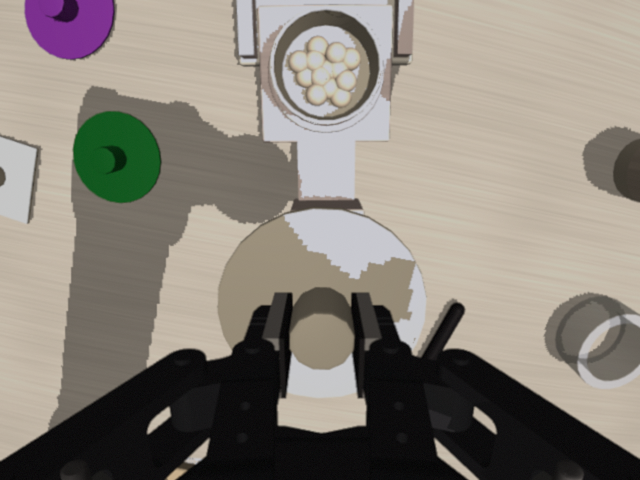

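```bash
python3 - <<'E'
from h import *
c=load("w9");o=load("w9_o");P=cloud(c,o)
# rim outline by height mask contour
m=((P[...,2]>.074)&(P[...,2]<.092)&(np.hypot(P[...,0]-.585,P[...,1]+.051)<.06)).astype(np.uint8)
k=max(cv2.findContours(m,cv2.RETR_EXTERNAL,cv2.CHAIN_APPROX_NONE)[0],key=cv2.contourArea)
W=onplane(c,k.reshape(-1,2),.082,o)[:,:2].astype(np.float32); print("rim outer",cv2.fitEllipse(W))
# carriage platform edges: z between .012 and .05 around
for lo,hi in [(.012,.02),(.02,.03),(.03,.045)]:
    m=(P[...,2]>lo)&(P[...,2]<hi)&(P[...,0]>.46)&(P[...,0]<.6)&(abs(P[...,1]+.06)<.06)
    if m.sum()>50:
        p=np.ascontiguousarray(P[m][:,:2].astype(np.float32)); print(lo,m.sum(),np.median(P[m][:,2]),cv2.minAreaRect(p))
m=(P[...,2]>.058)&(P[...,2]<.072)&(P[...,0]<.53)&(P[...,0]>.45)
if m.sum()>20:
    p=np.ascontiguousarray(P[m][:,:2].astype(np.float32)); print("plate",m.sum(),cv2.minAreaRect(p))
print(rel(o,[.5863,-.0512,.2],Rt(np.radians(-79.2))))
E
```

```text
rim outer ((0.5862042903900146, -0.0512528270483017), (0.07846042513847351, 0.07861223816871643), 23.19878387451172)
0.02 6982 0.027156780996410668 ((0.5373393893241882, -0.05728297308087349), (0.1253146231174469, 0.11447566002607346), 0.0021251877769827843)
0.03 1278 0.03989211236651338 ((0.5368551015853882, -0.053529802709817886), (0.12141847610473633, 0.09341942518949509), 2.513889789581299)
plate 138 ((0.48207786679267883, -0.0721580982208252), (0.004175282083451748, 0.05868908390402794), 8.013849258422852)
(array([-0.1124,  0.0007,  0.0033]), array([ 1.1000e-03, -1.5693e+00, -3.0000e-04]))
```

Request:
send_rows([
  [15, -0.005, 0, 0, 0, -0.11, 0],
  [15, -0.015, 0, 0, 0, -0.22, 0],
  [15, -0.025, 0, 0, 0, -0.33, 0],
  [15, -0.035, 0, 0, 0, -0.44, 0],
  [15, -0.045, 0, 0, 0, -0.55, 0],
  [15, -0.055, 0, 0.001, 0, -0.66, 0],
  [15, -0.065, 0, 0.001, 0, -0.77, 0],
  [15, -0.075, 0, 0.001, 0, -0.88, 0],
  [15, -0.085, 0, 0.002, 0, -1.0, 0],
  [15, -0.095, 0, 0.002, 0, -1.12, 0],
])

```text
clock: 10.18
position: [0.5694, -0.0538, 0.2011]
ee_rot: [-0.432, 0.56, -0.56, 0.432]
ft_force: [-0.4, -0.4, -0.2]
grip_width: 0.265
```

```bash
python3 - <<'E'
from h import *
from workcell import *
o=get_obs(); print(o["clock"],np.round(o["position"],4),np.round(o["joint_pos"],3),np.round(o["ft_force"],2))
print(rel(o,[.5862,-.0512,.2],Rt(np.radians(-79.2))))
E
```

```text
10.1833 [ 0.5694 -0.0538  0.2011] [ 0.681  0.311 -0.81   1.565  0.228  1.364 -0.408] [-0.38 -0.44 -0.2 ]
(array([-0.0068,  0.0011,  0.0156]), array([ 1.000e-04, -4.442e-01, -3.000e-04]))
```

Request:
send_rows([
  [15, -0.002, 0, 0.004, 0, -0.11, 0],
  [15, -0.004, 0, 0.008, 0, -0.22, 0],
  [15, -0.006, 0, 0.012, 0, -0.33, 0],
  [15, -0.007, 0, 0.0155, 0, -0.444, 0],
  [15, -0.007, 0.03, 0.0155, 0, -0.444, 0],
  [15, -0.007, 0.06, 0.0155, 0, -0.444, 0],
  [15, -0.007, 0.085, 0.0155, 0, -0.444, 0],
  [15, -0.007, 0.1, 0.0155, 0, -0.444, 0],
  [15, -0.007, 0.1, 0.0155, 0, -0.444, 0],
  [15, -0.007, 0.1, 0.0155, 0, -0.444, 0],
])

```text
clock: 11.02
position: [0.5854, -0.0513, 0.101]
ee_rot: [0.543, -0.453, 0.452, -0.543]
ft_force: [0.2, -0.2, 0.1]
grip_width: 0.27
```

```bash
python3 - <<'E'
from snap import *
ob=get_obs(); print(ob["clock"],np.round(ob["position"],4),np.round(ob["ft_force"],2),np.round(ob["joint_pos"],3))
c,o=snap("wrist","w10"); from held import held; _,Rm,s=held("w10")
L=o["position"]+Rm@np.array([s[0],-.012,s[1]]); print("lid centre",L)
print(rel(o,[.5862,-.0512,.0545],Rt(np.radians(-79.2))))
for n in("top","scene"): snap(n,n+"10")
E
```

```text
11.0167 [ 0.5854 -0.0513  0.101 ] [ 0.2  -0.22  0.1 ] [ 0.675  0.451 -0.839  1.645  0.354  1.206 -0.061]
w10 19144 plane [ 0.0016 -0.0011 -0.0317] edge pts 400 centre x,z [0.0006 0.0011] R 0.0421
lid centre [ 0.58666642 -0.05166813  0.11303908]
(array([0.0001, 0.0465, 0.0008]), array([ 0.001 , -0.007 , -0.0009]))
```

View pics/w10.png

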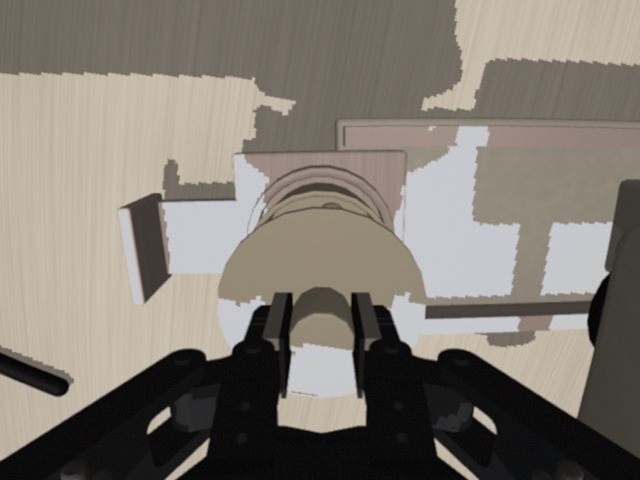

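View pics/scene10.png

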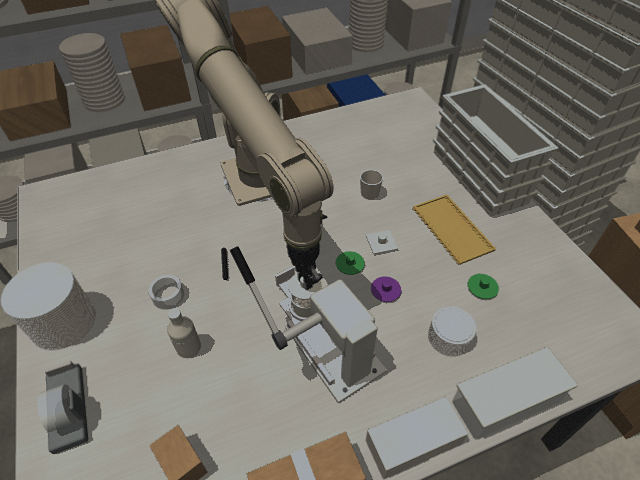

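Request:
send_rows([
  [15, 0, 0.01, 0, 0, -0.003, 0],
  [15, 0, 0.02, 0, 0, -0.005, 0],
  [15, 0, 0.028, 0, 0, -0.007, 0],
  [15, 0, 0.034, 0, 0, -0.007, 0],
  [15, 0, 0.038, 0, 0, -0.007, 0],
  [15, 0, 0.041, 0, 0, -0.007, 0],
  [15, 0, 0.043, 0, 0, -0.007, 0],
  [15, 0, 0.043, 0, 0, -0.007, 0],
])

```text
clock: 11.83
position: [0.5856, -0.0521, 0.0579]
ee_rot: [0.544, -0.451, 0.451, -0.544]
ft_force: [0.2, 0.0, -0.2]
grip_width: 0.267
```

```bash
python3 - <<'E'
from snap import *
ob=get_obs(); print(ob["clock"],np.round(ob["position"],4),np.round(ob["ft_force"],2))
c,o=snap("wrist","w11"); from held import held; held("w11")
E
```

```text
11.8333 [ 0.5856 -0.0521  0.0579] [ 0.21  0.03 -0.25]
w11 19091 plane [ 0.0018 -0.001  -0.0317] edge pts 407 centre x,z [0.0006 0.0011] R 0.0421
```

View pics/w11.png

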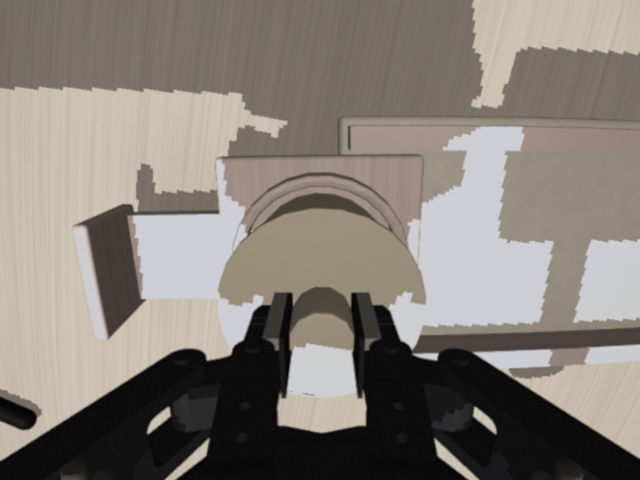

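Request:
send_rows([
  [15, 0, 0.002, 0, 0, 0, 0],
  [15, 0, 0.004, 0, 0, 0, 0],
  [15, 0, 0.004, 0, 0, 0, 0],
  [15, 0, 0.004, 0, 0, 0, 0],
])

```text
clock: 12.22
position: [0.586, -0.0521, 0.0545]
ee_rot: [-0.544, 0.451, -0.452, 0.544]
ft_force: [0.4, -1.3, 1.6]
grip_width: 0.264
```

```bash
python3 - <<'E'
from snap import *
ob=get_obs(); print(ob["clock"],np.round(ob["position"],4),np.round(ob["ft_force"],2))
E
```

```text
12.2167 [ 0.586  -0.0521  0.0545] [ 0.42 -1.34  1.62]
```

Request:
send_rows([
  [35, 0, 0, 0, 0, 0, 0],
  [50, 0, 0, 0, 0, 0, 0],
  [60, 0, 0, 0, 0, 0, 0],
  [60, 0, 0, 0, 0, 0, 0],
  [60, 0, 0, 0, 0, 0, 0],
  [60, 0, -0.01, 0, 0, 0, 0],
  [60, 0, -0.04, 0, 0, 0, 0],
  [60, 0, -0.08, 0, 0, 0, 0],
  [60, 0, -0.12, 0, 0, 0, 0],
  [60, 0, -0.12, 0, 0, 0, 0],
])

```text
clock: 13.05
position: [0.5893, -0.0513, 0.183]
ee_rot: [-0.542, 0.448, -0.454, 0.546]
ft_force: [0.7, 0.6, 0.7]
grip_width: 0.598
```

```bash
python3 - <<'E'
from snap import *
ob=get_obs(); print(ob["clock"],np.round(ob["position"],4),np.round(ob["ft_force"],2))
c,o=snap("wrist","w12"); P=cloud(c,o)
from lid import lidfit
print(lidfit(c,o,(.5862,-.0512),.085,.05))
m=(P[...,2]>.1)&(P[...,2]<.118)&(np.hypot(P[...,0]-.586,P[...,1]+.051)<.03)
p=P[m];print("knob",m.sum(),p[:,2].mean(),cv2.minEnclosingCircle(np.ascontiguousarray(p[:,:2].astype(np.float32))))
m=(P[...,2]>.078)&(P[...,2]<.095)&(np.hypot(P[...,0]-.586,P[...,1]+.051)<.05)
p=P[m];A=np.c_[p[:,:2],np.ones(len(p))];print("flange",np.median(p[:,2]),np.linalg.lstsq(A,p[:,2],rcond=None)[0],cv2.minEnclosingCircle(np.ascontiguousarray(p[:,:2].astype(np.float32))))
E
```

```text
13.05 [ 0.5893 -0.0513  0.183 ] [0.75 0.63 0.68]
(((0.5859090089797974, -0.05232049152255058), (0.08630203455686569, 0.10344119369983673), 95.14250183105469), ((0.5862492918968201, -0.051181308925151825), 0.050044044852256775))
knob 1039 0.10953706337026536 ((0.5872940421104431, -0.05274681746959686), 0.012126768939197063)
flange 0.08622351967461978 [0.0002688  0.00167437 0.08618635] ((0.5876306891441345, -0.05310695618391037), 0.04332531616091728)
```

View pics/w12.png

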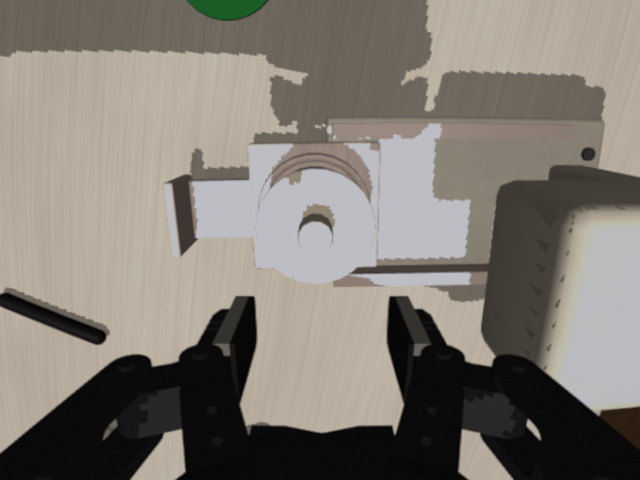

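```bash
python3 - <<'E'
from h import *
c=load("w12");o=load("w12_o");P=cloud(c,o)
m=(P[...,2]>.057)&(P[...,2]<.073)&(P[...,0]<.53)&(P[...,0]>.44)&(abs(P[...,1]+.07)<.06)
p=P[m];print(m.sum(),np.median(p[:,2]),cv2.minAreaRect(np.ascontiguousarray(p[:,:2].astype(np.float32))))
# base edge lines: yaw from tub/plate rect; head front
m=(P[...,2]>.225)&(P[...,2]<.245)&(P[...,0]>.6)
p=P[m];print("head",m.sum(),np.median(p[:,2]),cv2.minAreaRect(np.ascontiguousarray(p[:,:2].astype(np.float32))),p.min(0))
ct=load("top0");Pt=cloud(ct)
m=(Pt[...,2]>.226)&(Pt[...,2]<.242)&(Pt[...,0]>.6)&(Pt[...,0]<.86)&(Pt[...,1]>-.09)&(Pt[...,1]<.05)
p=Pt[m];print("head top",m.sum(),cv2.minAreaRect(np.ascontiguousarray(p[:,:2].astype(np.float32))))
print("marker",Pt[313,417],Pt[296,420],Pt[332,414])
a=np.radians(10.8);u=np.array([np.cos(a),np.sin(a)])
s=np.array([.5862,-.0512])-.165*u; print(s,rel(o,[*s,.18],Rt(a-np.pi/2)))
E
```

```text
1044 0.06626900509747372 ((0.47876065969467163, -0.07254848629236221), (0.009014613926410675, 0.0598108246922493), 10.744674682617188)
head 19697 0.23475967854466143 ((0.666558027267456, -0.04254225641489029), (0.10279297828674316, 0.09474307298660278), 23.200708389282227) [ 0.61279607 -0.07068749  0.22500046]
head top 2535 ((0.7468846440315247, -0.017699725925922394), (0.15700022876262665, 0.09028246253728867), 11.456913948059082)
marker [ 0.33557385 -0.21558744  0.01497765] [ 0.37776524 -0.22469787  0.0149775 ] [ 0.28877758 -0.20604067  0.01746456]
[ 0.4241226  -0.08211792] (array([-0.0003,  0.0013, -0.168 ]), array([-0.0104, -0.002 ,  0.0032]))
```

Request:
send_rows([
  [40, 0, 0, -0.02, -0.005, 0, 0.002],
  [20, 0, 0, -0.05, -0.01, 0, 0.003],
  [0, 0, 0, -0.085, -0.01, -0.003, 0.003],
  [0, 0, 0, -0.12, -0.01, -0.005, 0.003],
  [0, 0, 0, -0.15, -0.01, -0.005, 0.003],
  [0, 0, 0, -0.168, -0.01, -0.005, 0.003],
  [0, 0, 0.03, -0.168, -0.01, -0.005, 0.003],
  [0, 0, 0.07, -0.168, -0.01, -0.005, 0.003],
  [0, 0, 0.1, -0.168, -0.01, -0.005, 0.003],
  [0, 0, 0.1, -0.168, -0.01, -0.005, 0.003],
])

```text
clock: 13.93
position: [0.4167, -0.0825, 0.0698]
ee_rot: [0.548, -0.456, 0.444, -0.542]
ft_force: [-1.5, -0.1, -0.5]
grip_width: -0.003
```

```bash
python3 - <<'E'
from snap import *
ob=get_obs(); print(ob["clock"],np.round(ob["position"],4),np.round(ob["ft_force"],2),ob["grip_width"])
c,o=snap("wrist","w13"); P=cloud(c,o); Rm=R.from_quat(o["ee_rot"]).as_matrix(); T=(P-o["position"])@Rm
print(np.degrees(np.arctan2(Rm[1,0],Rm[0,0])))
m=(T[...,1]<-.02)&(T[...,1]>-.08)&(abs(T[...,0])<.03)&(abs(T[...,2])<.05)
t=T[m];
for lo,hi in[(-.045,-.035),(-.055,-.045),(-.065,-.055),(-.075,-.065)]:
    k=(t[:,1]>lo)&(t[:,1]<=hi); print(lo,k.sum(),np.round(np.percentile(t[k][:,2],[0,2,98,100]),4) if k.sum() else "", np.round(np.percentile(t[k][:,0],[2,98]),4) if k.sum() else "")
print(t[:,1].max())
E
```

```text
13.9333 [ 0.4167 -0.0825  0.0698] [-1.51 -0.06 -0.51] -0.002667969831128772
-79.05446807881087
-0.045 357 [-0.0119 -0.0102  0.0129  0.0141] [-0.0109 -0.0059]
-0.055 962 [-0.0124 -0.0118  0.0143  0.0149] [-0.0109 -0.0057]
-0.065 1182 [-0.0125 -0.0119  0.0145  0.0149] [-0.0108 -0.0057]
-0.075 1373 [-0.0124 -0.0088  0.0108  0.0166] [-0.011   0.0104]
-0.03772433495318704
```

View pics/w13.png

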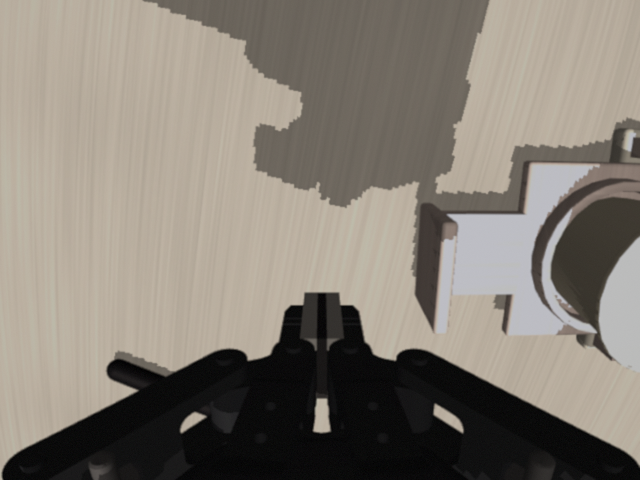

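```bash
python3 - <<'E'
from h import *
c=load("w13");o=load("w13_o"); P=cloud(c,o); Rm=R.from_quat(o["ee_rot"]).as_matrix(); T=(P-o["position"])@Rm
for uv in [(345,330),(360,345),(410,358),(480,395),(560,430),(600,460),(352,310)]: print(uv,np.round(T[uv[1],uv[0]],4))
m=(P[...,2]>.057)&(P[...,2]<.073)&(P[...,0]<.53)&(P[...,0]>.44)&(abs(P[...,1]+.07)<.06)
p=P[m];r=cv2.minAreaRect(np.ascontiguousarray(p[:,:2].astype(np.float32)));print(m.sum(),r, Rm.T@(np.array([*r[0],.067])-o["position"]))
E
```

```text
(345, 330) [-0.0066 -0.0612  0.009 ]
(360, 345) [-0.0115 -0.0783  0.0122]
(410, 358) [-0.0125 -0.0866  0.0248]
(480, 395) [-0.0111 -0.1007  0.0388]
(560, 430) [-0.0109 -0.113   0.0521]
(600, 460) [-0.013  -0.1238  0.0539]
(352, 310) [-0.0065 -0.0464  0.0124]
2316 ((0.4781838357448578, -0.07292085886001587), (0.008795727044343948, 0.060486409813165665), 11.24460506439209) [0.00229401 0.00175139 0.06226583]
```

Request:
send_rows([
  [0, 0.002, 0.03, 0, 0.008, 0, 0],
  [0, 0.002, 0.06, 0, 0.008, 0, 0],
  [0, 0.002, 0.073, 0, 0.008, 0, 0],
  [0, 0.002, 0.073, 0.01, 0.008, 0, 0],
  [0, 0.002, 0.073, 0.02, 0.008, 0, 0],
  [0, 0.002, 0.073, 0.03, 0.008, 0, 0],
  [0, 0.002, 0.073, 0.036, 0.008, 0, 0],
  [0, 0.002, 0.073, 0.042, 0.008, 0, 0],
  [0, 0.002, 0.073, 0.048, 0.008, 0, 0],
  [0, 0.002, 0.073, 0.054, 0.008, 0, 0],
])

```text
clock: 14.82
position: [0.4737, -0.0749, 0.001]
ee_rot: [0.545, -0.451, 0.449, -0.545]
ft_force: [-3.2, -0.9, 2.4]
grip_width: -0.001
```

```bash
python3 - <<'E'
from snap import *
ob=get_obs(); print(ob["clock"],np.round(ob["position"],4),np.round(ob["ft_force"],2),R.from_quat(ob["ee_rot"]).as_matrix().round(3))
c,o=snap("wrist","w14"); P=cloud(c,o)
m=(P[...,2]>.078)&(P[...,2]<.095)&(np.hypot(P[...,0]-.596,P[...,1]+.051)<.06)
p=P[m];print("flange",np.median(p[:,2]),cv2.minEnclosingCircle(np.ascontiguousarray(p[:,:2].astype(np.float32))))
E
```

```text
14.8167 [ 0.4737 -0.0749  0.001 ] [-3.18 -0.86  2.36] [[ 0.19  -0.003  0.982]
 [-0.982  0.002  0.19 ]
 [-0.003 -1.    -0.002]]
flange 0.08597932714935697 ((0.5742727518081665, -0.06040676683187485), 0.029207773506641388)
```

View pics/w14.png

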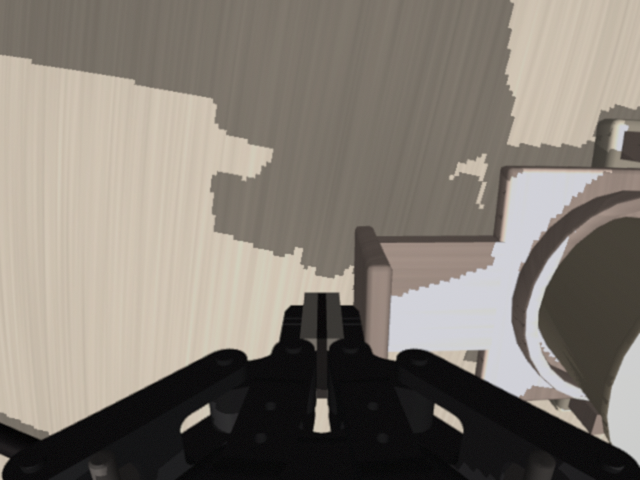

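Request:
send_rows([
  [0, 0, 0, 0.008, 0, 0, 0],
  [0, 0, 0, 0.018, 0, 0, 0],
  [0, 0, 0, 0.028, 0, 0, 0],
  [0, 0, 0, 0.038, 0, 0, 0],
  [0, 0, 0, 0.048, 0, 0, 0],
  [0, 0, 0, 0.058, 0, 0, 0],
  [0, 0, 0, 0.068, 0, 0, 0],
  [0, 0, 0, 0.078, 0, 0, 0],
  [0, 0, 0, 0.088, 0, 0, 0],
  [0, 0, 0, 0.095, 0, 0, 0],
])

```text
clock: 15.7
position: [0.5677, -0.0563, 0.0004]
ee_rot: [-0.545, 0.451, -0.449, 0.546]
ft_force: [-3.5, 1.8, 2.1]
grip_width: -0.001
```

```bash
python3 - <<'E'
from snap import *
ob=get_obs(); print(ob["clock"],np.round(ob["position"],4),np.round(ob["ft_force"],2),np.round(ob["joint_pos"],3))
c,o=snap("wrist","w15"); c,o=snap("scene","scene15")
E
```

```text
15.7 [ 5.677e-01 -5.630e-02  4.000e-04] [-3.48  1.82  2.07] [ 0.654  0.534 -0.783  1.771  0.432  1.02  -0.101]
```

View pics/w15.png

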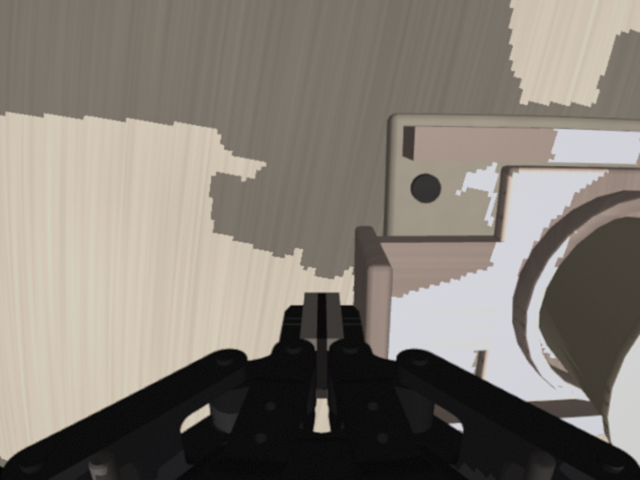

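View pics/scene15.png

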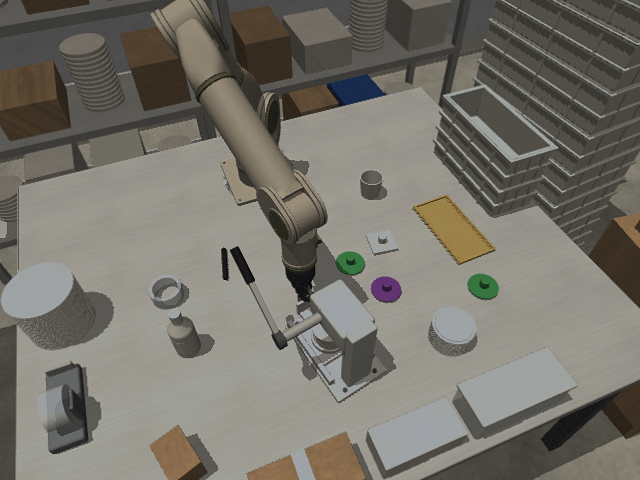

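Request:
send_rows([
  [0, 0, 0, 0.004, 0, 0, 0],
  [0, 0, 0, 0.008, 0, 0, 0],
  [0, 0, 0, 0.012, 0, 0, 0],
  [0, 0, 0, 0.015, 0, 0, 0],
  [0, 0, 0, 0.018, 0, 0, 0],
])

```text
clock: 16.22
position: [0.5843, -0.0535, 0.0004]
ee_rot: [-0.545, 0.451, -0.449, 0.545]
ft_force: [-2.3, 0.5, 0.2]
grip_width: -0.001
```

Request:
send_rows([
  [0, 0, 0, 0.002, 0, 0, 0],
  [0, 0, 0, 0.004, 0, 0, 0],
  [0, 0, 0, 0.006, 0, 0, 0],
])

```text
clock: 16.47
position: [0.5902, -0.0523, 0.0004]
ee_rot: [-0.545, 0.451, -0.449, 0.545]
ft_force: [-2.9, -1.1, -0.3]
grip_width: -0.001
```

Request:
send_rows([
  [0, 0, 0, 0.002, 0, 0, 0],
  [0, 0, 0, 0.004, 0, 0, 0],
  [0, 0, 0, 0.004, 0, 0, 0],
])

```text
clock: 16.72
position: [0.5925, -0.0519, 0.0003]
ee_rot: [0.546, -0.452, 0.448, -0.544]
ft_force: [-11.9, -1.2, 7.9]
grip_width: -0.005
```

Request:
send_rows([
  [0, 0, 0, 0.002, 0, 0, 0],
  [0, 0, 0, 0.004, 0, 0, 0],
  [0, 0, 0, 0.004, 0, 0, 0],
])

```text
clock: 16.97
position: [0.5923, -0.052, 0.0002]
ee_rot: [0.549, -0.454, 0.446, -0.542]
ft_force: [-34.3, -4.7, 27.6]
grip_width: 0.001
```

Request:
send_rows([
  [0, 0, 0, -0.006, 0, 0, 0],
  [0, 0, 0, -0.012, 0, 0, 0],
  [0, 0, 0, -0.03, 0, 0, 0],
  [0, 0, -0.01, -0.06, 0, 0, 0],
  [0, 0, -0.03, -0.08, 0, 0, 0],
  [0, 0, -0.06, -0.1, 0, 0, 0],
  [0, 0, -0.08, -0.12, 0, 0, 0],
  [0, 0, -0.08, -0.12, 0, 0, 0],
])

```text
clock: 17.63
position: [0.4804, -0.075, 0.0842]
ee_rot: [-0.545, 0.449, -0.451, 0.545]
ft_force: [1.8, -0.8, 0.4]
grip_width: -0.001
```

```bash
python3 - <<'E'
from snap import *
ob=get_obs(); print(ob["clock"],np.round(ob["position"],4),np.round(ob["ft_force"],2))
c,o=snap("wrist","w16"); P=cloud(c,o); Rm=R.from_quat(o["ee_rot"]).as_matrix()
m=(P[...,2]>.057)&(P[...,2]<.073)&(P[...,0]<.68)&(P[...,0]>.55)&(abs(P[...,1]+.05)<.06)
p=P[m];print(m.sum(),cv2.minAreaRect(np.ascontiguousarray(p[:,:2].astype(np.float32))))
snap("scene","scene16"); snap("top","top16")
E
```

```text
17.6333 [ 0.4804 -0.075   0.0842] [ 1.79 -0.81  0.35]
2384 ((0.6106767058372498, -0.04653158038854599), (0.009492704644799232, 0.0601266473531723), 11.699451446533203)
```

View pics/w16.png

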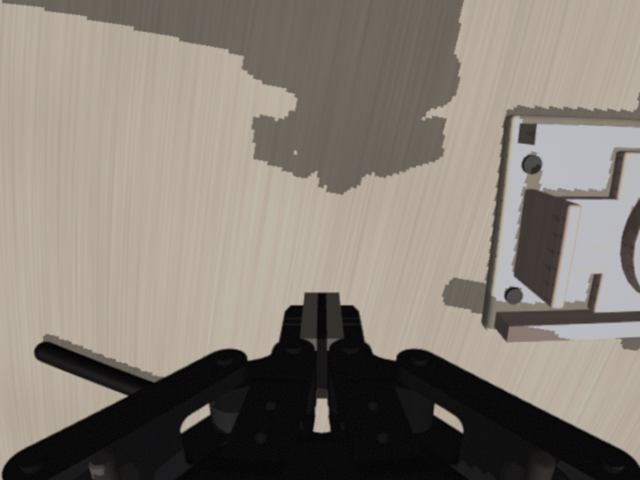

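```bash
python3 - <<'E'
from h import *
a=load("scene16")["pixels"][200:400,200:440,::-1];b=load("top16")["pixels"][80:280,260:500,::-1]
cv2.imwrite("pics/c16.png",np.hstack([cv2.resize(a,None,fx=1.6,fy=2.4)[:,:],cv2.resize(cv2.convertScaleAbs(b,alpha=1.6),None,fx=1.7,fy=2.4)]) )
E
```

```text
(no output)
```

View pics/c16.png

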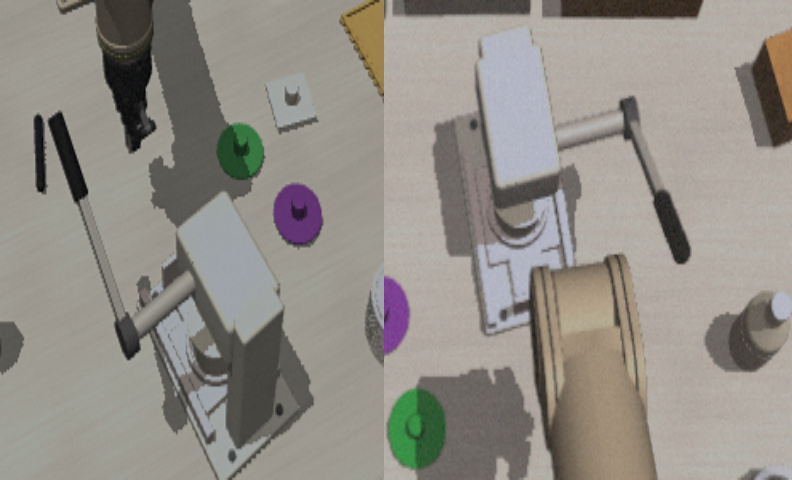

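```bash
python3 - <<'E'
from h import *
o=load("w16_o"); print(rel(o,[.47,-.15,.37],Rt(np.radians(191.2))))
E
```

```text
(array([ 0.0721, -0.2857, -0.0238]), array([-2.8000e-03,  1.5654e+00, -1.0000e-04]))
```

Request:
send_rows([
  [0, 0, -0.03, -0.01, 0, 0.1, 0],
  [0, 0, -0.06, -0.02, 0, 0.2, 0],
  [0, 0, -0.1, -0.024, 0, 0.3, 0],
  [0, 0, -0.13, -0.024, 0, 0.4, 0],
  [0, 0.01, -0.16, -0.024, 0, 0.5, 0],
  [0, 0.02, -0.19, -0.024, 0, 0.6, 0],
  [30, 0.03, -0.22, -0.024, 0, 0.7, 0],
  [60, 0.04, -0.25, -0.024, 0, 0.8, 0],
  [60, 0.05, -0.275, -0.024, 0, 0.9, 0],
  [60, 0.06, -0.285, -0.024, 0, 1.0, 0],
])

```text
clock: 18.62
position: [0.4705, -0.1387, 0.3679]
ee_rot: [-0.261, 0.658, -0.656, 0.262]
ft_force: [0.1, 0.9, -0.5]
grip_width: 0.564
```

```bash
python3 - <<'E'
from h import *
from workcell import *
o=get_obs(); print(o["clock"],np.round(o["position"],4),np.round(o["joint_pos"],3),np.round(o["ft_force"],2))
print(rel(o,[.49,-.17,.37],Rt(np.radians(191.2))))
E
```

```text
18.6167 [ 0.4705 -0.1387  0.3679] [ 1.002  0.05  -0.829  1.454  0.034  1.654 -0.638] [ 0.07  0.87 -0.48]
(array([ 0.0073, -0.0021,  0.0361]), array([ 0.0018,  0.5615, -0.0016]))
```

Request:
send_rows([
  [60, 0.001, 0, 0.006, 0, 0.1, 0],
  [60, 0.003, 0, 0.012, 0, 0.2, 0],
  [60, 0.004, 0, 0.018, 0, 0.3, 0],
  [60, 0.005, 0, 0.024, 0, 0.4, 0],
  [60, 0.006, 0, 0.03, 0, 0.5, 0],
  [60, 0.007, -0.002, 0.036, 0, 0.562, 0],
  [60, 0.007, -0.002, 0.036, 0, 0.562, 0],
  [60, 0.007, -0.002, 0.036, 0, 0.562, 0],
])

```text
clock: 19.28
position: [0.4892, -0.1687, 0.3663]
ee_rot: [-0.072, 0.705, -0.702, 0.07]
ft_force: [0.2, 0.5, 0.1]
grip_width: 0.602
```

```bash
python3 - <<'E'
from snap import *
ob=get_obs(); print(ob["clock"],np.round(ob["position"],4),np.round(ob["joint_pos"],3))
c,o=snap("wrist","w17")
print(project(c,[[.5957,-.2023,.318],[.5564,-.2101,.2]],o))
E
```

```text
19.2833 [ 0.4892 -0.1687  0.3663] [ 0.965  0.127 -0.796  1.393  0.087  1.664 -1.188]
[[422.09640752  77.84295683]
 [386.05531913 141.6383447 ]]
```

View pics/w17.png

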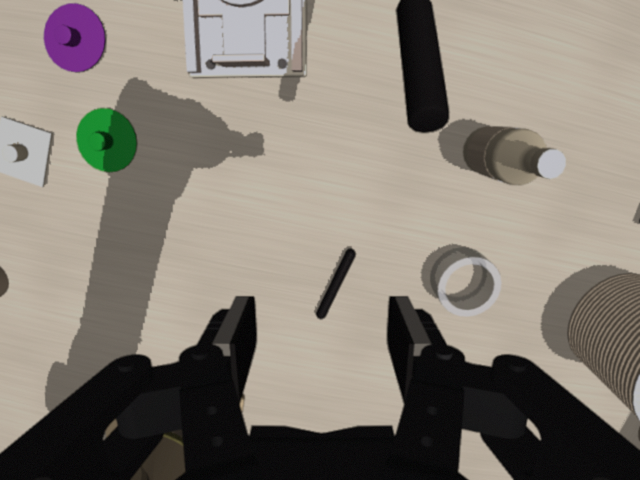

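```bash
python3 - <<'E'
from h import *
c=load("w17");o=load("w17_o");P=cloud(c,o)
m=(P[...,2]>.24)&(P[...,2]<.36)&(P[...,0]>.54)&(P[...,0]<.72)&(P[...,1]<-.13)
p=P[m];print(m.sum(),p.min(0),p.max(0))
a=np.radians(11.2);O=np.array([.7186,-.0251]);u=np.array([np.cos(a),np.sin(a)]);v=np.array([-u[1],u[0]])
q=np.c_[(p[:,:2]-O)@u,(p[:,:2]-O)@v,p[:,2]]
for lo in np.arange(-.19,-.10,.01):
    k=(q[:,0]>lo)&(q[:,0]<lo+.01)
    if k.sum()>20: print(round(lo+.005,3),k.sum(),"y mid",np.round((np.percentile(q[k,1],2)+np.percentile(q[k,1],98))/2,4),"w",np.round(np.ptp(np.percentile(q[k,1],[1,99])),4),"zmax",np.round(np.percentile(q[k,2],95),4), "expected top",round(.2+ (-(lo+.005))*np.tan(.65)+.011/np.cos(.65),4))
E
```

```text
5232 [ 0.56753323 -0.21710518  0.28683335] [ 0.64234701 -0.18324929  0.34501225]
-0.185 174 y mid -0.15 w 0.016 zmax 0.3345 expected top 0.3545
-0.175 857 y mid -0.1495 w 0.0204 zmax 0.3434 expected top 0.3469
-0.165 839 y mid -0.1491 w 0.0198 zmax 0.3425 expected top 0.3393
-0.155 789 y mid -0.149 w 0.0202 zmax 0.3347 expected top 0.3316
-0.145 726 y mid -0.149 w 0.0202 zmax 0.3271 expected top 0.324
-0.135 664 y mid -0.1491 w 0.0197 zmax 0.3195 expected top 0.3164
-0.125 613 y mid -0.1491 w 0.0199 zmax 0.3119 expected top 0.3088
-0.115 553 y mid -0.1487 w 0.0198 zmax 0.3044 expected top 0.3012
```

```bash
python3 - <<'E'
from h import *
o=load("w17_o"); print(rel(o,[.5955,-.2014,.366],Rt(np.radians(191.2))))
E
```

```text
(array([-0.0975, -0.0002,  0.0534]), array([0.0049, 0.007 , 0.0025]))
```

Request:
send_rows([
  [60, -0.02, 0, 0.01, 0.005, 0.007, 0.002],
  [60, -0.045, 0, 0.025, 0.005, 0.007, 0.002],
  [60, -0.07, 0, 0.04, 0.005, 0.007, 0.002],
  [60, -0.09, 0, 0.05, 0.005, 0.007, 0.002],
  [60, -0.0975, 0, 0.0535, 0.005, 0.007, 0.002],
  [60, -0.0975, 0, 0.0535, 0.005, 0.007, 0.002],
  [60, -0.0975, 0, 0.0535, 0.005, 0.007, 0.002],
])

```text
clock: 19.92
position: [0.5949, -0.2011, 0.3665]
ee_rot: [0.069, -0.703, 0.704, -0.069]
ft_force: [-0.3, 0.6, -0.1]
grip_width: 0.603
```

```bash
python3 - <<'E'
from snap import *
ob=get_obs(); print(ob["clock"],np.round(ob["position"],4),np.round(ob["joint_pos"],3),np.round(ob["ft_force"],2))
c,o=snap("wrist","w18")
print(rel(o,[.5955,-.2014,.264],Rt(np.radians(191.2))))
E
```

```text
19.9167 [ 0.5949 -0.2011  0.3665] [ 0.77   0.412 -0.787  1.095  0.293  1.739 -1.298] [-0.28  0.63 -0.11]
(array([-0.0005,  0.1025,  0.0003]), array([-0.0008, -0.0002,  0.0003]))
```

View pics/w18.png

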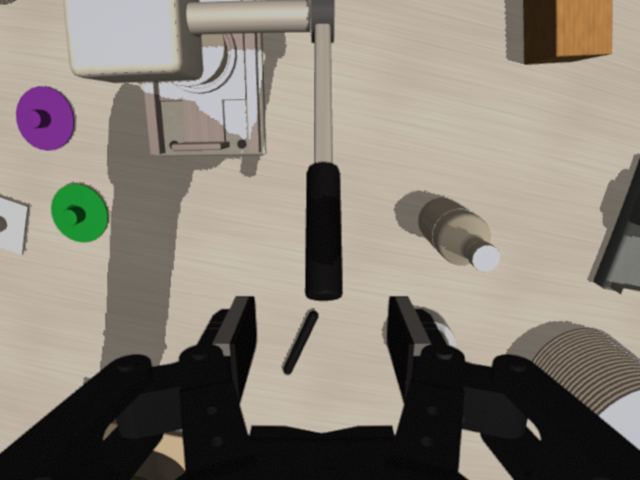

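Request:
send_rows([
  [60, 0, 0.02, 0, 0, 0, 0],
  [60, 0, 0.045, 0, 0, 0, 0],
  [60, 0, 0.065, 0, 0, 0, 0],
  [60, 0, 0.085, 0, 0, 0, 0],
  [60, 0, 0.097, 0, 0, 0, 0],
  [60, 0, 0.1025, 0, 0, 0, 0],
  [60, 0, 0.1025, 0, 0, 0, 0],
])

```text
clock: 20.55
position: [0.5941, -0.2022, 0.2643]
ee_rot: [0.068, -0.703, 0.705, -0.068]
ft_force: [-0.6, -0.0, 0.6]
grip_width: 0.603
```

```bash
python3 - <<'E'
from snap import *
ob=get_obs(); print(ob["clock"],np.round(ob["position"],4),np.round(ob["ft_force"],2))
c,o=snap("wrist","w19");P=cloud(c,o);Rm=R.from_quat(o["ee_rot"]).as_matrix();T=(P-o["position"])@Rm
m=(P[...,2]>.24)&(P[...,2]<.38)&(abs(T[...,2])<.018)&(T[...,0]<.05)&(T[...,0]>-.04)
t=T[m]
for x in(-.02,-.01,0.,.01,.02):
    k=abs(t[:,0]-x)<.002
    if k.sum(): print(x,k.sum(),"y top",np.round(np.percentile(t[k,1],5),4),"z",np.round(np.percentile(t[k,2],[2,98]),4))
E
```

```text
20.55 [ 0.5941 -0.2022  0.2643] [-0.62 -0.02  0.58]
-0.02 1144 y top -0.1149 z [-0.0176  0.0177]
-0.01 3151 y top -0.115 z [-0.0137  0.0151]
0.0 1019 y top -0.0701 z [-0.0096  0.011 ]
0.01 1077 y top -0.0779 z [-0.0096  0.0111]
0.02 43 y top -0.0766 z [-0.0096  0.0119]
```

View pics/w19.png

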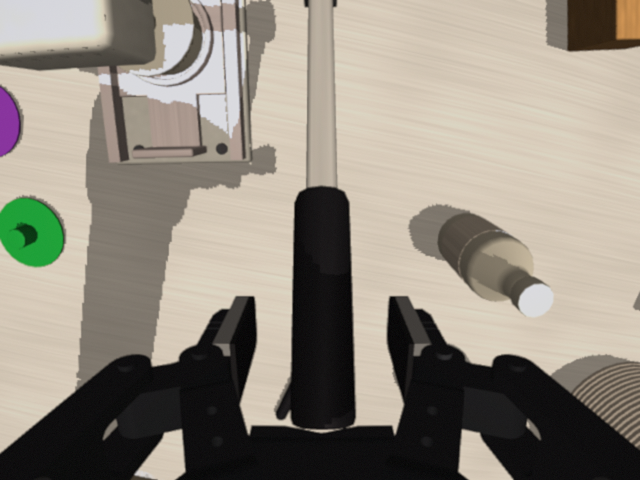

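Request:
send_rows([
  [45, 0, 0, 0, 0, 0, 0],
  [30, 0, 0, 0, 0, 0, 0],
  [15, 0, 0, 0, 0, 0, 0],
  [10, 0, 0, 0, 0, 0, 0],
  [10, 0, 0, 0, 0, 0, 0],
  [10, 0, 0, 0, 0, 0, 0],
  [10, 0, 0, 0, 0, 0, 0],
], squeeze=30)

```text
clock: 21.18
position: [0.5948, -0.2024, 0.2652]
ee_rot: [0.068, -0.703, 0.705, -0.068]
ft_force: [-2.5, -1.0, 6.1]
grip_width: 0.243
```

```bash
python3 - <<'E'
from snap import *
ob=get_obs(); print(ob["clock"],np.round(ob["position"],4),np.round(ob["ft_force"],2),ob["grip_width"])
c,o=snap("wrist","w20")
for th in (.1,.2,.3,.4,.5,.6,.65): print(th, np.round([.195*(np.cos(.65-th)-np.cos(.65)),.195*(np.sin(.65)-np.sin(.65-th))],4))
E
```

```text
21.1833 [ 0.5948 -0.2024  0.2652] [-2.5  -0.98  6.14] 0.24335023951690546
0.1 [0.011  0.0161]
0.2 [0.0204 0.0332]
0.3 [0.0279 0.0511]
0.4 [0.0337 0.0698]
0.5 [0.0376 0.0889]
0.6 [0.0395 0.1083]
0.65 [0.0398 0.118 ]
```

View pics/w20.png

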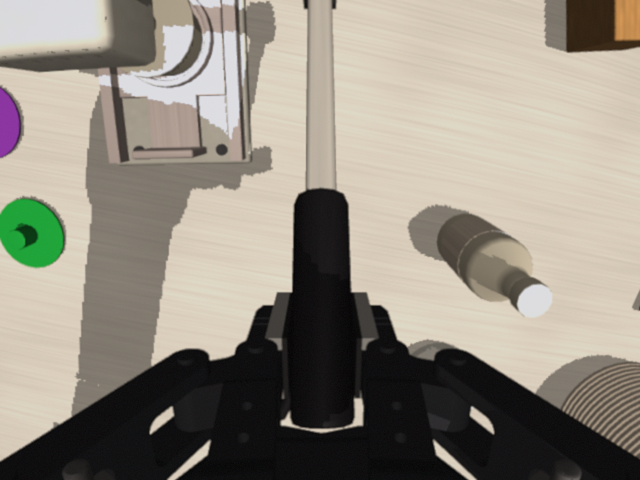

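Request:
send_rows([
  [10, 0.006, 0.008, 0, 0, 0, 0],
  [10, 0.011, 0.016, 0, 0, 0, 0],
  [10, 0.016, 0.0245, 0, 0, 0, 0],
  [10, 0.0205, 0.033, 0, 0, 0, 0],
  [10, 0.0245, 0.042, 0, 0, 0, 0],
  [10, 0.028, 0.051, 0, 0, 0, 0],
  [10, 0.031, 0.0605, 0, 0, 0, 0],
  [10, 0.0335, 0.07, 0, 0, 0, 0],
  [10, 0.0335, 0.07, 0, 0, 0, 0],
])

```text
clock: 21.98
position: [0.5617, -0.209, 0.1937]
ee_rot: [0.068, -0.703, 0.705, -0.068]
ft_force: [-1.2, -0.7, 6.1]
grip_width: 0.243
```

```bash
cat > lev.py <<'E'
from snap import *
def lev(n):
    ob=get_obs(); print(ob["clock"],np.round(ob["position"],4),np.round(ob["ft_force"],2),round(ob["grip_width"],3))
    c,o=snap("wrist",n);P=cloud(c,o)
    a=np.radians(11.2);O=np.array([.7186,-.0251]);u=np.array([np.cos(a),np.sin(a)]);v=np.array([-u[1],u[0]])
    Q=np.dstack([(P[...,:2]-O)@u,(P[...,:2]-O)@v,P[...,2]])
    m=(abs(Q[...,1]+.149)<.005)&(Q[...,0]>-.21)&(Q[...,0]<-.02)&(Q[...,2]>.15)&(Q[...,2]<.36)
    q=Q[m]
    # steel arm: x from -.13 to -.03 ; grip
    im=c["pixels"].astype(int).max(-1)[m]
    for nm,k in(("arm",(im>90)),("grip",(im<60)&(q[:,0]>-.21))):
        qq=q[k]
        if len(qq)<30: print(nm,len(qq));continue
        s=np.polyfit(qq[:,0],qq[:,2],1)
        for i in range(3):
            r=abs(np.polyval(s,qq[:,0])-qq[:,2])<.004; qq=qq[r]; s=np.polyfit(qq[:,0],qq[:,2],1)
        print(nm,len(qq),"x",np.round([qq[:,0].min(),qq[:,0].max()],3),"angle above level",round(-np.arctan(s[0]),4),"theta",round(.65+np.arctan(s[0]),4),"z at x=0 (surface)",round(s[1],4))
E
python3 -c "
from lev import *
lev('w21')"
```

```text
21.9833 [ 0.5617 -0.209   0.1937] [-1.19 -0.72  6.09] 0.243
arm 5381 x [-0.134 -0.075] angle above level 0.2467 theta 0.4033 z at x=0 (surface) 0.2087Traceback (most recent call last):
  File "<string>", line 3, in <module>
    lev('w21')
    ~~~^^^^^^^
  File "lev.py", line 16, in lev
    r=abs(np.polyval(s,qq[:,0])-qq[:,2])<.004; qq=qq[r]; s=np.polyfit(qq[:,0],qq[:,2],1)
                                                           ~~~~~~~~~~^^^^^^^^^^^^^^^^^^^
    raise TypeError("expected non-empty vector for x")
TypeError: expected non-empty vector for x
```

View pics/w21.png

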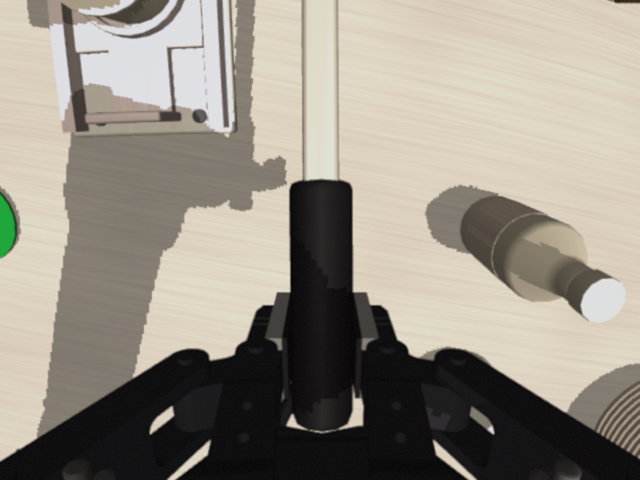

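Request:
send_rows([
  [10, 0.002, 0.005, 0, 0, 0, 0],
  [10, 0.003, 0.01, 0, 0, 0, 0],
  [10, 0.004, 0.019, 0, 0, 0, 0],
  [10, 0.005, 0.029, 0, 0, 0, 0],
  [10, 0.006, 0.036, 0, 0, 0, 0],
  [10, 0.006, 0.042, 0, 0, 0, 0],
  [10, 0.006, 0.042, 0, 0, 0, 0],
])

```text
clock: 22.62
position: [0.5565, -0.2101, 0.1529]
ee_rot: [0.068, -0.703, 0.705, -0.068]
ft_force: [-3.0, -0.8, 8.3]
grip_width: 0.248
```

```bash
sed -i 's/,("grip".*$/,):/' lev.py; python3 -c "
from lev import *
lev('w22')"
```

```text
22.6167 [ 0.5565 -0.2101  0.1529] [-2.98 -0.77  8.27] 0.248
arm 6472 x [-0.139 -0.087] angle above level 0.042 theta 0.608 z at x=0 (surface) 0.2082
```

Request:
send_rows([
  [10, 0, 0.004, 0, 0, 0, 0],
  [10, 0, 0.008, 0, 0, 0, 0],
  [10, 0, 0.008, 0, 0, 0, 0],
  [10, 0, 0.008, 0, 0, 0, 0],
  [10, 0, 0.008, 0, 0, 0, 0],
  [10, 0, 0.008, 0, 0, 0, 0],
])

```text
clock: 23.17
position: [0.5566, -0.2101, 0.146]
ee_rot: [0.068, -0.703, 0.705, -0.068]
ft_force: [-4.2, -1.0, 9.4]
grip_width: 0.249
```

```bash
python3 -c "
from lev import *
lev('w23'); snap('scene','scene23'); snap('top','top23')
c=load('scene23')
P=cloud(c)
a=c['pixels'][200:400,200:440,::-1]; cv2.imwrite('pics/c23.png',cv2.resize(a,None,fx=3,fy=3,interpolation=cv2.INTER_CUBIC))
"
```

```text
23.1667 [ 0.5566 -0.2101  0.146 ] [-4.16 -1.03  9.38] 0.249
arm 6671 x [-0.14  -0.088] angle above level 0.0069 theta 0.6431 z at x=0 (surface) 0.2082
```

View pics/c23.png

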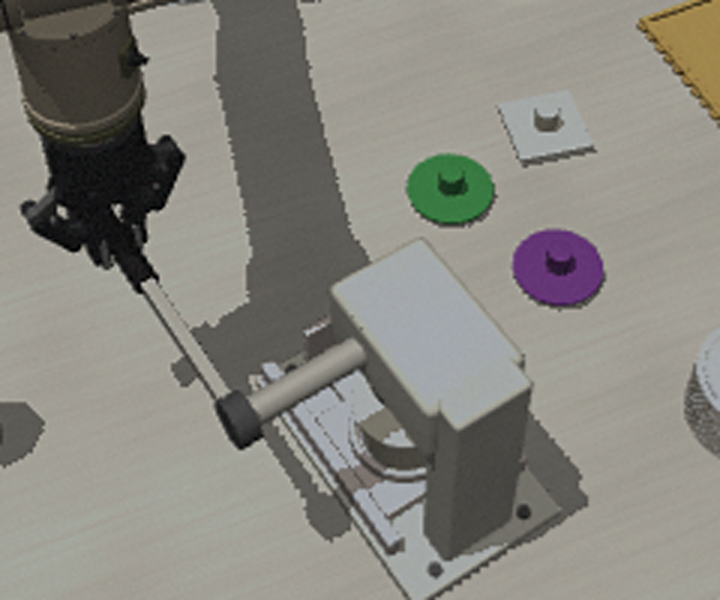

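View pics/w23.png

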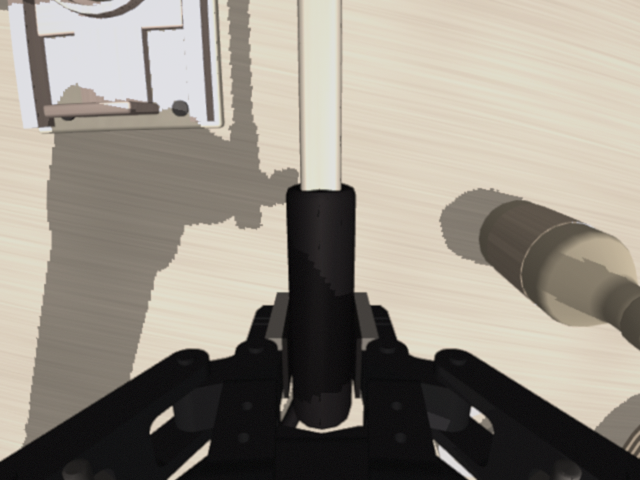

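Request:
send_rows([
  [10, 0, 0, 0, 0, 0, 0],
  [10, 0, 0, 0, 0, 0, 0],
  [10, 0, 0, 0, 0, 0, 0],
  [10, 0, 0, 0, 0, 0, 0],
  [10, 0, 0, 0, 0, 0, 0],
  [10, 0, 0, 0, 0, 0, 0],
  [10, 0, 0, 0, 0, 0, 0],
  [10, 0, 0, 0, 0, 0, 0],
  [10, 0, 0, 0, 0, 0, 0],
  [10, 0, 0, 0, 0, 0, 0],
])

```text
clock: 24.15
position: [0.5566, -0.2101, 0.146]
ee_rot: [0.068, -0.703, 0.705, -0.068]
ft_force: [-4.5, -0.8, 9.2]
grip_width: 0.248
```

```bash
python3 -c "
from lev import *
lev('w24'); o=load('w24_o');P=cloud(load('w24'),o)
m=(P[...,2]>.057)&(P[...,2]<.073)&(P[...,0]<.68)&(P[...,0]>.55)&(P[...,1]>-.1)&(P[...,1]<.02)
p=P[m];print('plate',m.sum(),cv2.minAreaRect(np.ascontiguousarray(p[:,:2].astype(np.float32))))
m=(P[...,2]>.08)&(P[...,2]<.092)&(np.hypot(P[...,0]-.7186,P[...,1]+.025)<.06)
p=P[m];print('flange',m.sum(),np.median(p[:,2]) if m.sum() else '',p.min(0) if m.sum() else '')
c=load('scene23');P=cloud(c)
m=(P[...,2]>.078)&(P[...,2]<.096)&(np.hypot(P[...,0]-.716,P[...,1]+.025)<.06)
p=P[m];print('scene flange',m.sum(),np.round(np.percentile(p[:,2],[5,50,95]),4),p.min(0),p.max(0))
a=load('scene0')['pixels'].astype(int);b=c['pixels'].astype(int)
for nm,(u,v) in dict(sq=(382,242),tray=(453,228),tape=(166,291),spray=(182,330),marker=(225,264),pot=(371,184)).items(): print(nm,abs(a[v-12:v+12,u-12:u+12]-b[v-12:v+12,u-12:u+12]).mean().round(1))
"
```

```text
24.15 [ 0.5566 -0.2101  0.146 ] [-4.5  -0.85  9.24] 0.248
arm 6668 x [-0.14  -0.088] angle above level 0.0067 theta 0.6433 z at x=0 (surface) 0.2083
plate 1208 ((0.6111841201782227, -0.0466528981924057), (0.008480842225253582, 0.060838356614112854), 11.039419174194336)
flange 0  
scene flange 245 [0.0837 0.0873 0.0904] [ 0.6839759  -0.06789055  0.08206183] [ 0.75859439 -0.03085283  0.09252314]
sq 3.9
tray 3.2
tape 3.2
spray 2.7
marker 76.0
pot 2.6
```

```bash
python3 -c "
from h import *
print(onplane(load('w17'),[(335,283)],.012,load('w17_o')), onplane(load('top0'),[(418,313)],.012))
from workcell import *
hand_in()
o=get_obs(); print(o['clock'],o['position'],o['ft_force'])"
```

```text
[[ 0.34411227 -0.21651035  0.012     ]] [[ 0.33568428 -0.21860876  0.012     ]]
the job is handed in; nothing more can be done
the job is handed in; nothing more can be done
```

The job is handed in: the round lid is on the tub, the carriage is fully home, and the arm is still gripping the lever at about level. No verdict came back, so the results below are only my own last checks.

**Lid:** I put the white round lid on the tub and let go. It sat level with its flange top at 86 mm, as expected, and about 2 mm off centre. With the carriage home, most of it is hidden under the head. The scene camera put the visible flange at about 87 mm, so its final centring was not checked again.

**Carriage:** I pushed it against its stop, reaching about 34 N at the end. The plate then measured 132 mm further in along x, matching the press position I had worked out, and was still there in the last picture.

**Lever:** It measured about 0.643 rad, with level at 0.65. It held steady for about 1 s with about 9 N on the wrist. The force between pad and lid was not measured; a rise in wrist force from about 6 N to 9 N near level suggests the pad is on the lid.

**What disagreed:**
- The visible fingertips ended about 37 mm short of the stated TCP, so my first grasp closed above the knob. I found this in the wrist depth image, reopened and went lower.
- The top camera read about 4 mm low in x compared with the wrist camera, so I used the wrist camera's positions.

**Bystanders:** The square lid, tray, tape, spray bottle and pot looked unchanged in the scene view. The arm hid the marker in that last view. The wrist view just before the lever step put it about 9 mm from the top camera's starting position, partly explained by the 4 mm camera difference.

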